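Swing out and pin the folding hook, then hang the armour plate

ROBOT

A 6-joint arm with a two-finger parallel gripper is mounted at the origin on the work surface. World frame = base frame: x ahead of the robot, y to its left, z up, the work surface at z = 0. Lengths are in m, angles in rad, forces in N, time in s.
With the tool pointing down it reaches from about 0.3 to 0.95 m from the base axis. Payload 3.1 kg.
Tool frame: the origin (TCP) lies on the front face of the gripper's body, between the roots of the fingers; the fingertips stand 73 mm ahead of it and the grasp point (between the pads) lies 54 mm ahead of it (manip.tips_ahead is the distance from the TCP to the fingertips, in m); z points along the fingers, y is the direction in which the jaws open and shut (so a half turn about z gives the same grasp; the last joint's range is limited). The gripper opens to 85 mm and grips with 20 to 120 N. Pads are 22 mm wide; open, the fingers measure 114 mm over their backs; the gripper's body (76 mm by 85 mm) begins 54 mm behind the grasp point. The pads swing forward as they close: fully open they stand 13 mm farther back than shut.
Start: joints at [-1.408, 0.308, 1.634, -0, 1.2, -0.07], TCP at [0.144, -0.608, 0.304] pointing down, gripper open.
Joint ranges: [-3.06, 3.06], [-0.79, 1.96], [0.05, 2.63], [-1.19, 4.34], [0.05, 2.64], [-2.94, 2.94]. Speed limits (rad/s): [2.79, 2.79, 3.14, 3.14, 3.14, 3.14].

INTERFACE

Orientations are given as a 3x3 rotation matrix whose columns are the frame's x, y, z axes.
In Python, from station import manip, capture, camera_params gives the robot as it stands.
- The arm moves only by the shell command python3 -m jog 'ROWS'. ROWS is JSON, a list that holds one entry, the list of rows, each a list of 5 numbers: the gripper's target within -1 to 1 (fully open at 1, half-way at 0, shut at -1), then the shift along the tool's x, y, z in units of 25 mm (1.0 is 25 mm), then the turn about the tool's z in units of 5 degrees (1.0 is 5 degrees). In form: [[[grip, x, y, z, roll], ...]]. A call has 1 to 20 rows; each row shifts and turns the commanded pose from where the row before left it, along the tool's axes as they then stand; what a row does not reach is not made up. A row lasts 1/12 s, in which the tool goes at most 41.7 mm and 7.16 degrees, less where a joint would pass 70% of its speed; a pose out of reach is approached as far as the arm can. A call is refused whole if a number of a shift passes 1 or a number of a turn 1, either way. A call with a gripper value outside its range is refused whole. The fingers move at their own pace and stop on an object; the grip force is fixed at half the most. Time passes only in rows, so rows that do not move let the fingers close. It gives the time, the measured TCP pose, the force and the opening at its end, in the units of the state.
- manip.observe(): the state, without advancing time (a new reading comes with each control period).
- capture(name): name is "scene" or "side" or "wrist"; returns the picture (420x560x3 uint8, red, green, blue); there is no depth.
- camera_params(name): a dict with "intrinsics" (3x3 intrinsics, pixels), "T" (4x4, takes a point from camera to world coordinates); the wrist camera has in their place "hand_eye" (4x4, takes a point from camera to tool coordinates, whose origin is the TCP and whose axes are the flange's). Camera axes: x right, y down, z forward; pixel columns grow to the right and rows downward; lengths in m; the calibration is good to about 2 mm. The wrist camera is an equidistant fisheye: a pixel r from the principal point sees the ray r / f radians off the axis. A picture is of the moment at which its call begins: read the wrist's pose just before it. camera_params takes no time and is no camera call.
- manip.job_done(): hands the job in, once; it reports no verdict.
The state is a dict: "time": time; "qpos": joint angles; "qvel": joint speeds; "joint_torque": joint torques, N m; "eef_pos": TCP position; "orientation": TCP orientation; "wrist_force": force on the tool from outside, world axes, zero at the start; "wrist_torque": the same for the moment, N m; "gripper_width": finger opening in m.
Only numpy, scipy, OpenCV 4.12 (cv2) and the standard library are available. Lean on these libraries where they do the work, as an engineer would, in place of code of your own. Each camera call takes 0.05 s, during which the arm holds its last target.

TASK

Swing the folding hook out from its stand until it points square out and its hole lines up with the hole in the bracket, then push the loose steel pin fully down through both so that its collar sits on the bracket. Then take the armour plate from the sloping rack and hang it by its large hole on the hook, and leave it hanging there still. Leave the wheel, the bowl and the spanner alone.

Things in the scene. Friction and masses are not known exactly. Their poses are not given: they have to be found in the camera images.
- stand: Upright dark steel plate fixed to the bench, 12 mm thick, 160 mm wide, 250 mm high, carrying the folding hook. Origin: bench height, middle of its front face. -x points square out from the front, +y the way the folded hook points, z up. A bracket plate 44 mm wide and 8 mm thick stands out 85 mm in front above the hook's root, its top at 229 mm. The 12 mm high foot reaches 35 mm in front.
- hinge (a point): Point on the hook's vertical hinge axis, at the height of the hook rod's axis: 215 mm above the bench, 30 mm in front of the stand's front face and 80 mm from its side edges. Axes as the stand's.
- lock_hole (a point): Mouth centre of the vertical 14.5 mm locking hole, at the bracket's upper face (229 mm high), 35 mm in front of the hinge. Axes as the stand's. The hook's flat root (10 mm thick, 30 mm wide, its top 9 mm below this point) has an equal hole 35 mm from the hinge, in line with this one at 1.571 rad. Below the root it is open for over 100 mm.
- hook (a joint): Swing of the steel folding hook about its vertical hinge, rad: 0 = folded flat, pointing to the stand's +y; grows anticlockwise seen from above; 1.571 = square out (to the stand's -x), holes in line; limit 1.85. Starts at 0 to 0.2. The hinge has about 0.25 N m of friction and no spring: the hook stays where it is left.
- hook_rod (a point): Point on the axis of the hook's level round rod, 105 mm from the hinge axis; moves with the hook; y points along the hook to its tip, z up. Rod 12 mm thick, straight from 58 to 155 mm from the hinge axis (flat root before that); then the tip slants up, its top 20 mm above the rod's axis, ending 176 mm from the hinge. Folded, it overhangs the stand's side edge with open space around.
- pin_mid (a point): Middle of the loose steel locking pin, 45 mm above its foot; z along the pin, up. Length 90 mm, 110 g: shaft 12 mm thick, 40 mm long, its last 4 mm tapered; then a collar 24 mm across, 6 mm thick; then a round handle 20 mm thick, 44 mm long, at the top. Starts upright in the block's loose hole, collar on the block. Home: collar on the bracket, this point 5 mm above lock_hole.
- block: Fixed wooden block 60 x 60 mm, 46 mm high, with a 16 mm hole at its centre that holds the pin; origin at the centre of its underside. The block and the wheel may swap places.
- plate_mid (a point): Centre of the loose dark steel armour plate, 160 mm long (its z), 110 mm wide (y), 8 mm thick (x), 0.35 to 0.55 kg. Starts on the sloping rack, z pointing up and leaning 30 degrees from vertical to the rack's -x, which faces the middle of the bench (robot's left). The upper edge is 80 mm from here along z; the upper 75 mm of the plate are free on both faces.
- plate_eye (a point): Centre of the plate's large round hole, 36 mm across, on its middle line, 27 mm from plate_mid towards the upper edge (53 mm from that edge). Axes as plate_mid. The four other holes are 10 mm bolt holes, too small for the hook. Hung, this point is about 12 mm below the rod's axis.
- rack: Fixed plywood easel, 130 mm wide, about 130 mm high; origin under its foot, near the plate's lower edge. Its board, leaning 30 degrees to its -x, lies under the lower 85 mm of the plate; the plate's lower edge stands 45 mm above the bench behind a 12 mm lip.
- wheel: Bystander: black rubber wheel 72 mm across, 30 mm high, lying flat; origin at the centre of its underside.
- bowl: Bystander: steel bowl 130 mm across, 50 mm high; origin at the centre of its underside.
- spanner: Bystander: steel spanner 150 mm long, lying flat on the bench; origin about at its middle.
Mind the look-alikes: they are no part of the job. What is shaped like the part that bears pin_mid but green is not meant.

How it is judged:
On the way, in this order (a step that is already met when the one before it is completed fails the run):
1. the hook is swung square out (value of joint hook between 1.5 and 1.64 rad), for 0.2 s.
2. the pin is home through the bracket and the hook (horizontal distance between pin_mid and lock_hole below 0.005 m and z of pin_mid in the frame of lock_hole between 0 and 0.009 m and angle between pin_mid's own z axis and vertical below 0.12 rad), for 0.2 s.
3. the plate hangs by its large hole on the hook (contact force between plate and hook above 2 N and y of plate_eye in the frame of hook_rod between -0.05 and 0.06 m and x of plate_eye in the frame of hook_rod between -0.018 and 0.018 m and z of plate_eye in the frame of hook_rod between -0.02 and 0 m and contact force between plate and the fingers below 0.1 N), for 0.2 s.
At the end, for the whole second after the job is handed in: Hook at 1.50 to 1.64 rad; pin upright (0.12 rad), within 5 mm of the hole's axis and 4 mm of home; plate released, nearly still and upright (0.35 rad), its weight on the hook by its large hole: eye within 18 mm sideways, 0 to 20 mm below the rod's axis, -50 to +60 mm along from hook_rod (all of step 1 and all of step 2 and contact force between plate and hook above 2 N and y of plate_eye in the frame of hook_rod between -0.05 and 0.06 m and x of plate_eye in the frame of hook_rod between -0.018 and 0.018 m and z of plate_eye in the frame of hook_rod between -0.02 and 0 m and angle between plate_mid's own z axis and vertical below 0.35 rad and linear speed of plate below 0.08 m/s); the robot touches nothing.
It fails at once if the wheel is moved more than 30 mm (distance of wheel from where it was at the start of the episode above 0.03 m).
It fails at once if the bowl is moved more than 30 mm (distance of bowl from where it was at the start of the episode above 0.03 m).
It fails at once if the spanner is moved more than 30 mm (distance of spanner from where it was at the start of the episode above 0.03 m).
It also fails if it takes over 69 s, if anything falls off the work surface, if the arm or the gripper's body presses on something with over 40 N, if the wrist force passes 120 N, or if a joint passes its speed limit or range.

## Working session

There is one attempt and no reset: what is moved stays moved. The work goes in short steps, Python scripts to look and compute and a shell command to move; the robot and the scene stay as the last step left them, time stands still between calls to the robot, and variables do not carry over. Pictures are saved under pics/ and viewed, and the job is handed in when it is done.

```bash
ls -la; mkdir -p pics; python3 - <<'E'
from station import manip, capture, camera_params
import cv2,json
import numpy as np
np.set_printoptions(precision=4,suppress=True)
for n in ["scene","side","wrist"]:
    cv2.imwrite(f"pics/{n}0.png",cv2.cvtColor(capture(n),cv2.COLOR_RGB2BGR))
    print(n,camera_params(n))
s=manip.observe()
for k,v in s.items(): print(k,v)
E
```

```text
total 12
drwxr-xr-x  3 agent agent 4096 Dec  6 06:39 .
drwxr-xr-x 23 root  root  4096 Dec  6 06:39 ..
drwxr-xr-x  2 agent agent 4096 Dec  6 06:39 pics
scene {'intrinsics': array([[421.9107,   0.    , 280.0824],
       [  0.    , 421.9107, 206.9428],
       [  0.    ,   0.    ,   1.    ]]), 'T': array([[-0.8315,  0.4144, -0.3699,  0.8746],
       [ 0.5555,  0.6158, -0.5588,  0.4348],
       [-0.0039, -0.6701, -0.7422,  0.8001],
       [ 0.    ,  0.    ,  0.    ,  1.    ]])}
side {'intrinsics': array([[385.5723,   0.    , 277.5823],
       [  0.    , 385.5723, 211.3212],
       [  0.    ,   0.    ,   1.    ]]), 'T': array([[ 0.9571, -0.146 ,  0.2502,  0.3384],
       [-0.2895, -0.4499,  0.8449, -0.7839],
       [-0.0108, -0.8811, -0.4728,  0.5841],
       [ 0.    ,  0.    ,  0.    ,  1.    ]])}
wrist {'intrinsics': array([[325.1923,   0.    , 285.3458],
       [  0.    , 325.1923, 211.254 ],
       [  0.    ,   0.    ,   1.    ]]), 'hand_eye': array([[-0.0008, -0.9542, -0.2993,  0.0772],
       [ 1.    , -0.0009,  0.0002, -0.0003],
       [-0.0005, -0.2993,  0.9542, -0.0704],
       [ 0.    ,  0.    ,  0.    ,  1.    ]])}
time 0.15
qpos [-1.4077  0.3088  1.6349  0.      1.1997 -0.0697]
qvel [-0.0009 -0.0021 -0.0037 -0.0001  0.0016  0.0008]
joint_torque [ -0.0006 -41.5804 -27.7147  -0.0002   0.006   -0.    ]
eef_pos [ 0.1441 -0.6076  0.3029]
orientation [[ 0.973   0.2307 -0.0003]
 [ 0.2307 -0.973   0.0018]
 [ 0.0001 -0.0018 -1.    ]]
wrist_force [-0.1631  0.1565  0.7162]
wrist_torque [-0.0026 -0.0105  0.0634]
gripper_width 0.0852216035601068
```

View pics/scene0.png

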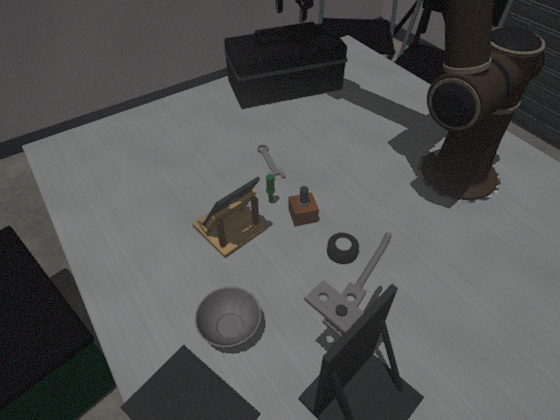

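View pics/side0.png

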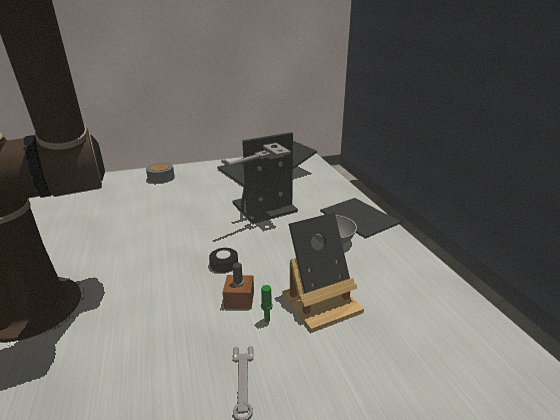

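View pics/wrist0.png

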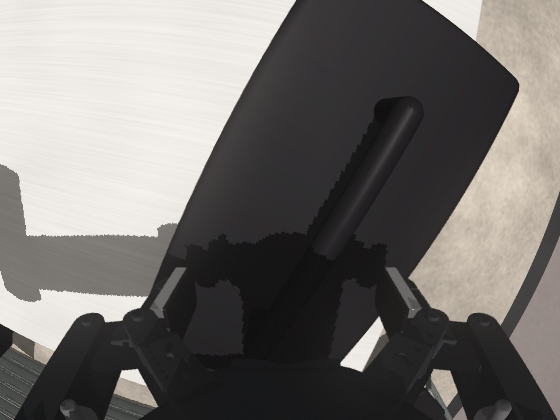

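```bash
cat > h.py <<'E'
import numpy as np, cv2
from station import manip, capture, camera_params
np.set_printoptions(precision=4,suppress=True)
def ray(n,u,v,pose=None):
    p=camera_params(n);K=p["intrinsics"]
    if n=="wrist":
        d=np.array([u-K[0,2],v-K[1,2]]);r=np.hypot(*d);th=r/K[0,0]
        c=np.array([*(d/max(r,1e-9)*np.sin(th)),np.cos(th)])
        s=pose or manip.observe()
        T=np.eye(4);T[:3,:3]=s["orientation"];T[:3,3]=s["eef_pos"];T=T@p["hand_eye"]
    else:
        c=np.array([(u-K[0,2])/K[0,0],(v-K[1,2])/K[1,1],1]);T=p["T"]
    d=T[:3,:3]@c
    return T[:3,3],d/np.linalg.norm(d)
def onz(n,u,v,z,pose=None):
    o,d=ray(n,u,v,pose);return o+d*(z-o[2])/d[2]
def tri(*obs):
    A=np.zeros((3,3));b=np.zeros(3);L=[ray(*o) for o in obs]
    for o,d in L:
        M=np.eye(3)-np.outer(d,d);A+=M;b+=M@o
    x=np.linalg.solve(A,b)
    return x,[np.linalg.norm((np.eye(3)-np.outer(d,d))@(x-o)) for o,d in L]
def proj(n,P,pose=None):
    p=camera_params(n);K=p["intrinsics"];P=np.atleast_2d(P)
    if n=="wrist":
        s=pose or manip.observe();T=np.eye(4);T[:3,:3]=s["orientation"];T[:3,3]=s["eef_pos"];T=T@p["hand_eye"]
    else:T=p["T"]
    c=(P-T[:3,3])@T[:3,:3]
    if n=="wrist":
        r=np.hypot(c[:,0],c[:,1]);th=np.arctan2(r,c[:,2]);f=K[0,0]*th/np.maximum(r,1e-9)
        return np.c_[K[0,2]+f*c[:,0],K[1,2]+f*c[:,1]]
    return np.c_[K[0,2]+K[0,0]*c[:,0]/c[:,2],K[1,2]+K[1,1]*c[:,1]/c[:,2]]
def crop(n,box,f,out,src=None):
    im=cv2.imread(src) if src else cv2.cvtColor(capture(n),cv2.COLOR_RGB2BGR)
    x0,y0,x1,y1=box;c=cv2.resize(im[y0:y1,x0:x1],None,fx=f,fy=f,interpolation=cv2.INTER_CUBIC)
    c=cv2.convertScaleAbs(c,alpha=1.4,beta=15)
    for x in range((x0+9)//10*10,x1,10):
        L=12 if x%50==0 else 5
        cv2.line(c,((x-x0)*f,0),((x-x0)*f,L),(0,255,255),1)
        if x%50==0:cv2.putText(c,str(x),((x-x0)*f,24),0,.4,(0,255,255),1)
    for y in range((y0+9)//10*10,y1,10):
        L=12 if y%50==0 else 5
        cv2.line(c,(0,(y-y0)*f),(L,(y-y0)*f),(0,255,255),1)
        if y%50==0:cv2.putText(c,str(y),(14,(y-y0)*f+4),0,.4,(0,255,255),1)
    cv2.imwrite(out,c)
E
python3 - <<'E'
from h import *
crop("scene",(290,225,430,365),5,"pics/s_stand.png","pics/scene0.png")
crop("side",(205,125,335,245),6,"pics/d_stand.png","pics/side0.png")
crop("scene",(190,140,330,260),5,"pics/s_rack.png","pics/scene0.png")
crop("side",(215,205,375,345),5,"pics/d_rack.png","pics/side0.png")
E
```

```text
(no output)
```

View pics/s_stand.png

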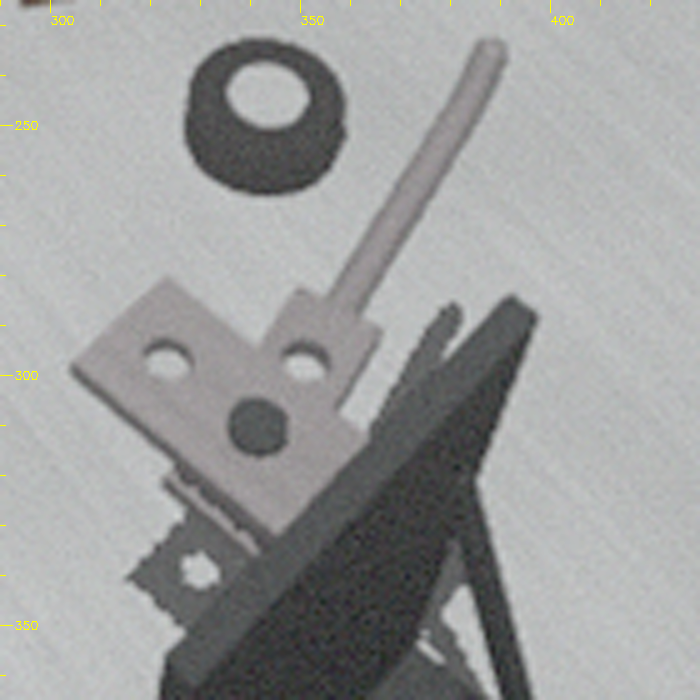

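View pics/d_stand.png

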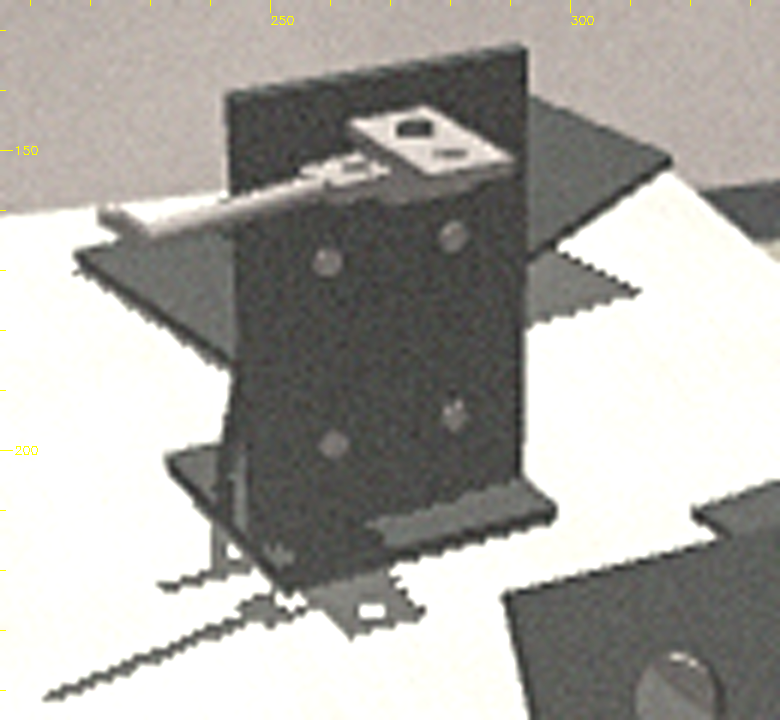

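View pics/s_rack.png

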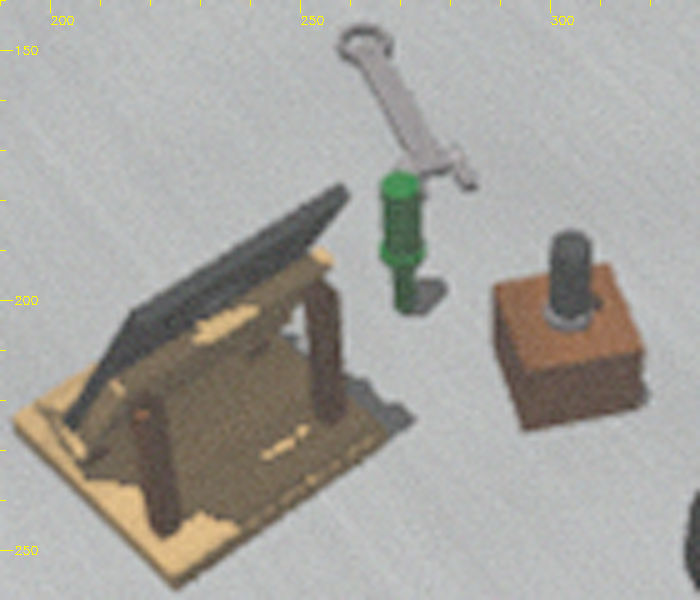

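View pics/d_rack.png

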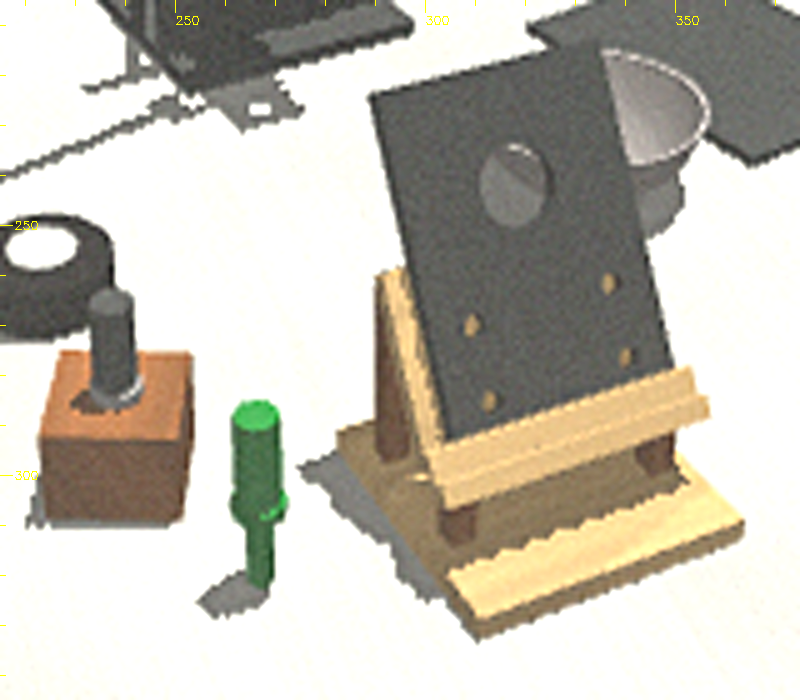

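```bash
python3 - <<'E'
from h import *
print("lock",tri(("scene",323,297),("side",274,146.3)),onz("scene",323.2,297,.229),onz("side",274,146.3,.229))
print("hinge",onz("scene",341.5,310.5,.229),onz("side",280,150.7,.229))
print("hookhole",onz("scene",351,297.5,.220),onz("side",264,153,.22))
print("rod near/far",onz("scene",358,284,.215),onz("scene",382,243,.215),"tip",onz("scene",387.5,235,.23))
# bracket corners top: outer-left, outer-right
print("brk",onz("scene",323.5,280.5,.229),onz("scene",304,298.5,.229), onz("scene",344.5,332,.229))
# stand top front edge? ends
print("standtop back corners",onz("scene",397.5,288.5,.25),onz("scene",323,355,.25), "front",onz("scene",392,284,.25))
print("pin top",tri(("scene",303.8,188),("side",237,264.5)),onz("scene",303.8,188,.096))
print("pin collar",onz("scene",303.3,202.5,.052),onz("side",237.2,281,.052))
print("block top",[onz("scene",u,v,.046) for u,v in((288.5,197.5),(311,193),(318,210),(294.5,215))])
print("block top side",[onz("side",u,v,.046) for u,v in((226,275.5),(253,275.5),(250.5,292.5),(222,292.5))])
# plate corners
c={}
c["eye"]=tri(("side",317.2,242),("side",317.2,242.1))
print("plate top left/right (side), z.45+.16*cos30")
zt=.045+.160*np.cos(np.pi/6)
print(onz("side",288.5,224,zt),onz("side",335,215,zt),onz("side",317.3,241.8,.045+.107*np.cos(np.pi/6)))
print("scene top",onz("scene",258,177,zt),onz("scene",215,203,zt))
print("plate top tri",tri(("side",288.5,224),("scene",259,178.5)),tri(("side",335,215),("scene",216,203)))
print("lower",onz("side",303,293,.05),onz("side",348.5,279,.05))
print("wheel",onz("scene",343,247,.03),"bowl",onz("scene",228,310,.05),"green",onz("scene",270,177,.09))
E
```

```text
lock (array([0.6316, 0.2005, 0.2352]), [np.float64(0.009492595554758948), np.float64(0.009492595554758853)]) [0.6383 0.1958 0.229 ] [0.6298 0.2276 0.229 ]
hinge [0.6296 0.229  0.229 ] [0.6349 0.1865 0.229 ]
hookhole [0.5994 0.2167 0.22  ] [0.5946 0.207  0.22  ]
rod near/far [0.5718 0.2023 0.215 ] [0.4833 0.1628 0.215 ] tip [0.4737 0.1623 0.23  ]
brk [0.62   0.1728 0.229 ] [0.6642 0.1815 0.229 ] [0.6477 0.2579 0.229 ]
standtop back corners [0.5461 0.255  0.25  ] [0.7007 0.2737 0.25  ] front [0.5475 0.2448 0.25  ]
pin top (array([ 0.4446, -0.1142,  0.0958]), [np.float64(0.00033680723770484285), np.float64(0.0003368072377049204)]) [ 0.4444 -0.114   0.096 ]
pin collar [ 0.4473 -0.1092  0.052 ] [ 0.4427 -0.1144  0.052 ]
block top [array([ 0.4643, -0.1474,  0.046 ]), array([ 0.4093, -0.1289,  0.046 ]), array([ 0.429 , -0.0742,  0.046 ]), array([ 0.4848, -0.0926,  0.046 ])]
block top side [array([ 0.4237, -0.0798,  0.046 ]), array([ 0.4818, -0.0983,  0.046 ]), array([ 0.463 , -0.1534,  0.046 ]), array([ 0.4052, -0.1351,  0.046 ])]
plate top left/right (side), z.45+.16*cos30
[ 0.5558 -0.1283  0.1836] [ 0.6631 -0.1224  0.1836] [ 0.6154 -0.1438  0.1377]
scene top [ 0.5587 -0.1259  0.1836] [ 0.6688 -0.1104  0.1836]
plate top tri (array([ 0.5576, -0.1236,  0.1806]), [np.float64(0.0002147981179177662), np.float64(0.00021479811791785496)]) (array([ 0.6662, -0.114 ,  0.1786]), [np.float64(0.0008682724763592317), np.float64(0.0008682724763590176)])
lower [ 0.5669 -0.193   0.05  ] [ 0.6784 -0.1793  0.05  ]
wheel [0.4405 0.0361 0.03  ] bowl [0.7371 0.0396 0.05  ] green [ 0.4867 -0.1948  0.09  ]
```

Pin candidates: the dark pin in the block at scene (303,195) and a free-standing green one at (270,188). By the description I take the dark one in the block. The bracket's lock hole is the light one at scene (323,297); the dark disc at (341,310) is the hinge. Now I'll move toward the hook.

```bash
python3 -m jog '[[[0.6,0.77,-0.97,-0.3,0],[0.3,0.77,-0.97,-0.3,0],[0,0.77,-0.97,-0.3,0],[-0.3,0.77,-0.97,-0.3,0],[-0.4,0.77,-0.97,-0.3,0],[-0.4,0.77,-0.97,-0.3,0],[-0.4,0.77,-0.97,-0.3,0],[-0.4,0.77,-0.97,-0.3,0],[-0.4,0.77,-0.97,0,0],[-0.4,0.77,-0.97,0,0],[-0.4,0.77,-0.97,0,0],[-0.4,0.77,-0.97,0,0],[-0.4,0.77,-0.97,0,0],[-0.4,0.77,-0.97,0,0],[-0.4,0.77,-0.97,0,0],[-0.4,0.77,-0.97,0,0],[-0.4,0.77,-0.97,0,0],[-0.4,0.77,-0.97,0,0],[-0.4,0.77,-0.97,0,0],[-0.4,0.77,-0.97,0,0]]]'
python3 -m jog '[[[-0.4,0.8,-1,0,0],[-0.4,0.8,-1,0,0],[-0.4,0.5,-0.6,0,0],[-0.4,0,0,0,0]]]'
python3 - <<'E'
from h import *
s=manip.observe();print(s["time"],s["eef_pos"],s["orientation"][:,1],s["gripper_width"],s["qpos"])
cv2.imwrite("pics/w1.png",cv2.cvtColor(capture("wrist"),cv2.COLOR_RGB2BGR))
import json;json.dump({k:np.array(s[k]).tolist() for k in("eef_pos","orientation")},open("w1.json","w"))
E
```

```text
time: 1.82
eef_pos: [0.407, -0.0458, 0.3638]
orientation: [[0.973, 0.231, 0.0], [0.231, -0.973, -0.0], [0.0, 0.0, -1.0]]
wrist_force: [0.2, -0.0, 0.1]
gripper_width: 0.026
time: 2.15
eef_pos: [0.444, 0.0308, 0.3637]
orientation: [[0.972, 0.235, 0.001], [0.235, -0.972, 0.002], [0.001, -0.002, -1.0]]
wrist_force: [0.6, -0.5, 0.2]
gripper_width: 0.0257
2.15 [0.444  0.0308 0.3637] [ 0.2346 -0.9721 -0.0015] 0.025686823970279254 [-0.0296 -0.1071  1.9669  0.0018  1.2814  1.3039]
```

View pics/w1.png

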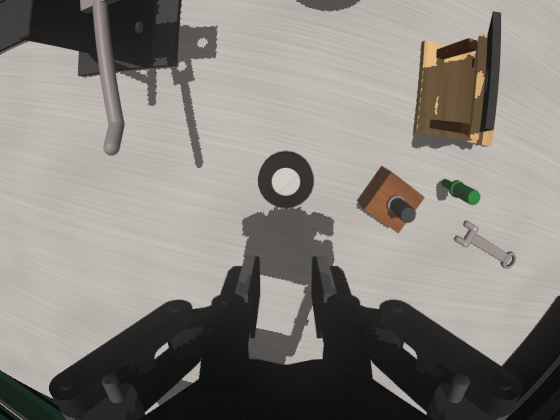

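```bash
python3 - <<'E'
from h import *
import json
p=json.load(open("w1.json"));p={k:np.array(v) for k,v in p.items()}
for q in((118.5,122),(110,60),(102,10)): print(onz("wrist",*q,.215,p))
print("wheel",onz("wrist",286,180,.03,p))
E
```

```text
[0.49   0.1673 0.215 ]
[0.5345 0.1844 0.215 ]
[0.573  0.2029 0.215 ]
wheel [0.4365 0.0288 0.03  ]
```

```bash
python3 -m jog '[[[-0.2,0.72,-0.85,0,0],[-0.2,0.72,-0.85,0,0],[-0.2,0.72,-0.86,0,0],[-0.2,0.72,-0.86,0,0],[-0.2,0.72,-0.86,0,0],[-0.2,0.72,-0.86,0,0],[-0.2,0,0,0.4,-0.96],[-0.2,0,0,0.4,-0.96],[-0.2,0,0,0,0],[-0.2,0,0,0,0]]]'
python3 - <<'E'
from h import *
s=manip.observe();print(s["time"],s["eef_pos"],s["orientation"][:,1],s["gripper_width"],s["qpos"])
cv2.imwrite("pics/w2.png",cv2.cvtColor(capture("wrist"),cv2.COLOR_RGB2BGR))
cv2.imwrite("pics/sc2.png",cv2.cvtColor(capture("scene"),cv2.COLOR_RGB2BGR))
import json;json.dump({k:np.array(s[k]).tolist() for k in("eef_pos","orientation")},open("w2.json","w"))
E
```

```text
time: 3.03
eef_pos: [0.5178, 0.1767, 0.343]
orientation: [[0.922, 0.387, -0.002], [0.387, -0.922, -0.001], [-0.003, 0.0, -1.0]]
wrist_force: [0.4, -0.4, -0.4]
gripper_width: 0.034
3.0333 [0.5178 0.1767 0.343 ] [ 0.3868 -0.9222  0.0001] 0.03397503468713538 [ 0.2494  0.1242  1.7759 -0.0005  1.2441  1.4232]
```

View pics/w2.png

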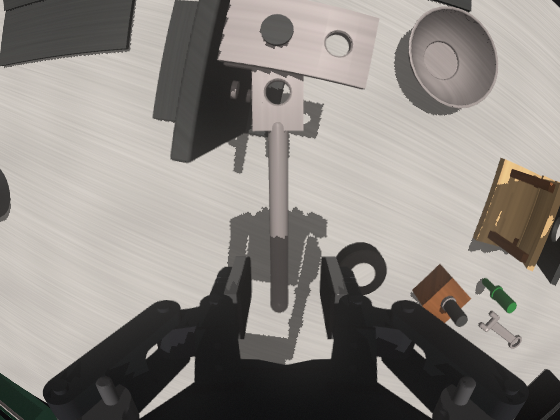

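View pics/sc2.png

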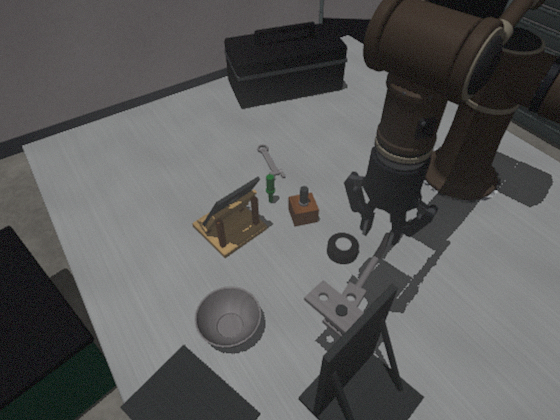

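```bash
python3 - <<'E'
from h import *
import json
p=json.load(open("w2.json"));p={k:np.array(v) for k,v in p.items()}
L=onz("wrist",338.5,43.5,.229,p);H=onz("wrist",277,29.5,.231,p);hh=onz("wrist",278,91,.22,p)
print("lock",L,"hinge",H,"hh",hh,np.linalg.norm((L-H)[:2]),np.linalg.norm((hh-H)[:2]))
for n,q in dict(c1=(362.5,87.5),c2=(379,18),c3=(219,58)).items(): print(n,onz("wrist",*q,.229,p))
print("rod",onz("wrist",279,140,.215,p),onz("wrist",279.5,280,.215,p))
a=lambda v:np.degrees(np.arctan2(v[1],v[0]))
print("stand -x",a(L-H),"hook",a(hh-H))
print(a(onz("wrist",362.5,87.5,.229,p)-onz("wrist",219,58,.229,p)))
print("stand top edge",onz("wrist",222,5,.25,p),onz("wrist",186,160,.25,p))
print("block pin top",onz("wrist",456,312,.096,p))
print(proj("scene",[L,H,hh]))
E
```

```text
lock [0.6375 0.1947 0.229 ] hinge [0.6307 0.229  0.231 ] hh [0.5988 0.2153 0.22  ] 0.03498995698119039 0.03476223690213929
c1 [0.6198 0.1722 0.229 ]
c2 [0.6631 0.1795 0.229 ]
c3 [0.6042 0.2533 0.229 ]
rod [0.5716 0.2035 0.215 ] [0.4834 0.1668 0.215 ]
stand -x -78.87469091907028 hook -156.7752121643835
-79.07582017560424
stand top edge [0.6293 0.2579 0.25  ] [0.5474 0.2453 0.25  ]
block pin top [ 0.4548 -0.094   0.096 ]
[[323.1905 296.2095]
 [341.0294 310.2253]
 [350.6877 296.6542]]
```

```bash
python3 -m jog '[[[-0.2,0,-0.15,0.75,0],[-0.2,0,0,0.75,0],[-0.2,0,0,0.75,0],[-0.2,0,0,0.71,0],[-0.5,0,0,0,0],[-0.57,0,0,0,0],[-0.57,0,0,0,0]]]'
python3 -m jog '[[[-0.57,0.02,0.42,0,-1],[-0.57,0.02,0.42,0,-1],[-0.57,0.02,0.42,0,-1],[-0.57,0.02,0.42,0,-1],[-0.57,0,0,0,0]]]'
```

```text
time: 3.72
eef_pos: [0.5178, 0.1812, 0.2715]
orientation: [[0.921, 0.389, 0.002], [0.389, -0.921, 0.001], [0.002, 0.0, -1.0]]
wrist_force: [0.3, 0.2, 0.6]
gripper_width: 0.0186
time: 4.13
eef_pos: [0.5415, 0.1455, 0.2719]
orientation: [[0.732, 0.681, 0.004], [0.681, -0.732, 0.0], [0.003, 0.002, -1.0]]
wrist_force: [0.2, -0.3, -0.1]
gripper_width: 0.0183
```

```bash
python3 -m jog '[[[-0.57,0.02,0.42,0,-1],[-0.57,0.02,0.42,0,-1],[-0.57,0.02,0.42,0,-1],[-0.57,0.02,0.42,0,-1],[-0.57,0.02,0.42,0,-1],[-0.57,0.02,0.42,0,-1],[-0.57,0.02,0.42,0,-1],[-0.57,0.02,0.42,0,-1],[-0.57,0.02,0.42,0,-1],[-0.57,0.02,0.42,0,-1],[-0.57,0.02,0.42,0,-1],[-0.57,0.01,0.25,0,-0.6],[-0.57,0,0,0,0]]]'
python3 - <<'E'
from h import *
s=manip.observe();print(s["time"],s["eef_pos"],s["orientation"][:,1],s["gripper_width"],s["qpos"])
H=np.array([.6307,.229]);d=s["eef_pos"][:2]-H;print(np.linalg.norm(d),np.degrees(np.arctan2(d[1],d[0])),np.degrees(np.arctan2(s["orientation"][1,0],s["orientation"][0,0]))-180)
cv2.imwrite("pics/w3.png",cv2.cvtColor(capture("wrist"),cv2.COLOR_RGB2BGR))
crop("scene",(270,200,410,340),5,"pics/sc3.png")
import json;json.dump({k:np.array(s[k]).tolist() for k in("eef_pos","orientation")},open("w3.json","w"))
E
```

```text
time: 5.22
eef_pos: [0.6523, 0.1106, 0.2714]
orientation: [[-0.188, 0.982, 0.003], [0.982, 0.188, -0.0], [-0.001, 0.002, -1.0]]
wrist_force: [0.4, -0.9, 0.0]
gripper_width: 0.0186
5.2167 [0.6523 0.1106 0.2714] [0.9821 0.1881 0.0025] 0.018637791557521658 [ 0.1023  0.4057  1.5702 -0.0006  1.1631 -0.0867]
0.12039188467937705 -79.6463540257538 -79.15718131451918
```

View pics/w3.png

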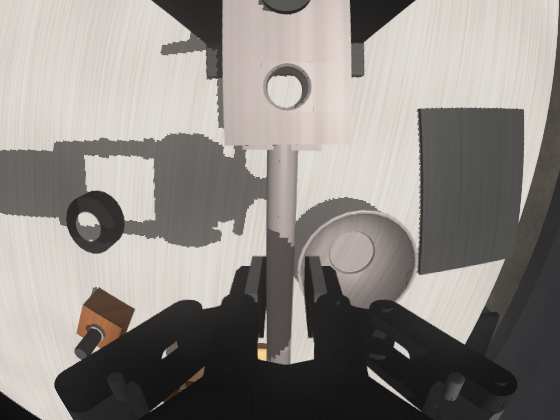

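View pics/sc3.png

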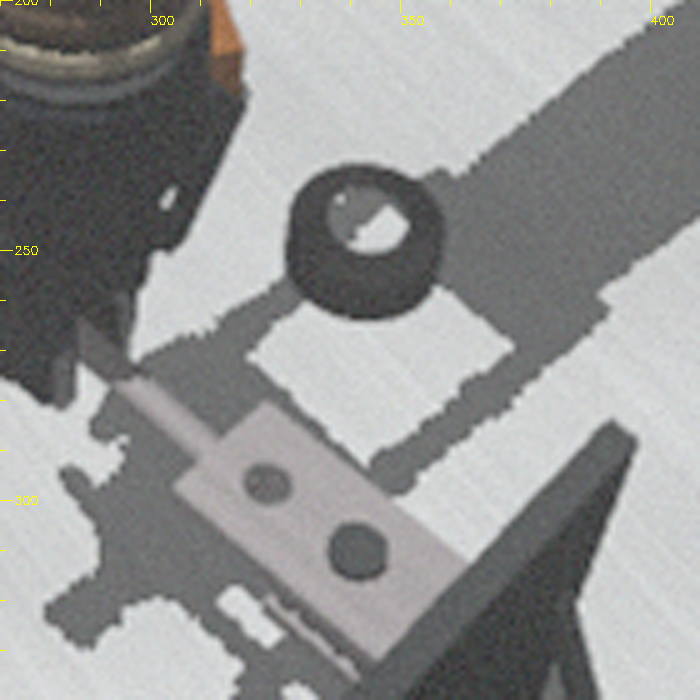

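```bash
python3 -m jog '[[[-1,0,0.04,0,0],[-1,0,0,0,0],[-1,0,0,0,0],[-1,0,0,0,0]]]'
python3 - <<'E'
from h import *
s=manip.observe();print(s["time"],s["eef_pos"],s["wrist_force"],s["gripper_width"])
H=np.array([.6307,.229]);d=s["eef_pos"][:2]-H;print(np.linalg.norm(d),np.degrees(np.arctan2(d[1],d[0])))
crop("wrist",(210,30,370,150),5,"pics/w4.png")
E
```

```text
time: 5.65
eef_pos: [0.6519, 0.111, 0.2709]
orientation: [[-0.189, 0.982, 0.001], [0.982, 0.189, 0.0], [0.0, 0.001, -1.0]]
wrist_force: [-1.1, 1.0, 4.6]
gripper_width: 0.0099
5.65 [0.6519 0.111  0.2709] [-1.0859  1.0064  4.602 ] 0.009887665120145769
0.11986028653815668 -79.8149728832848
```

View pics/w4.png

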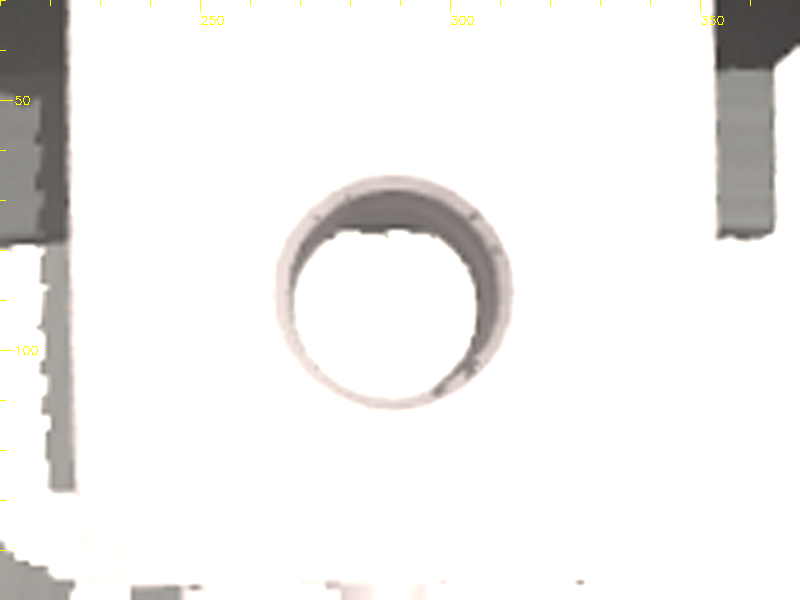

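```bash
python3 -m jog '[[[-0.2,0,0,0,0],[-0.2,0,0,0,0],[-0.2,0,0,-0.5,0],[-0.2,0,0,-0.9,0],[-0.2,0,0,-0.9,0],[0,0,0,-0.9,0],[0,-0.66,-0.89,-0.4,0],[0,-0.66,-0.89,0,0],[0,-0.66,-0.89,0,0],[0,-0.66,-0.89,0,0],[0,-0.66,-0.9,0,0],[0,-0.66,-0.9,0,0],[0,-0.66,-0.9,0,0],[0,-0.66,-0.9,0,0],[0,-0.66,-0.9,0,0],[0,-0.66,-0.9,0,0],[0,-0.66,-0.9,0,0],[0,0,0,0,0],[0,0,0,0,0]]]'
python3 - <<'E'
from h import *
s=manip.observe();print(s["time"],s["eef_pos"],s["orientation"][:,1],s["gripper_width"],s["qpos"])
cv2.imwrite("pics/w5.png",cv2.cvtColor(capture("wrist"),cv2.COLOR_RGB2BGR))
crop("scene",(280,240,410,350),5,"pics/sc5.png")
import json;json.dump({k:np.array(s[k]).tolist() for k in("eef_pos","orientation")},open("w5.json","w"))
E
```

```text
time: 7.28
eef_pos: [0.444, -0.115, 0.3606]
orientation: [[-0.187, 0.982, 0.002], [0.982, 0.187, -0.0], [-0.001, 0.002, -1.0]]
wrist_force: [0.7, -0.2, 0.8]
gripper_width: 0.0424
7.2833 [ 0.444  -0.115   0.3606] [0.9824 0.187  0.0016] 0.04235144880565957 [-0.3486 -0.0755  1.9443  0.0004  1.2711 -0.5368]
```

View pics/w5.png

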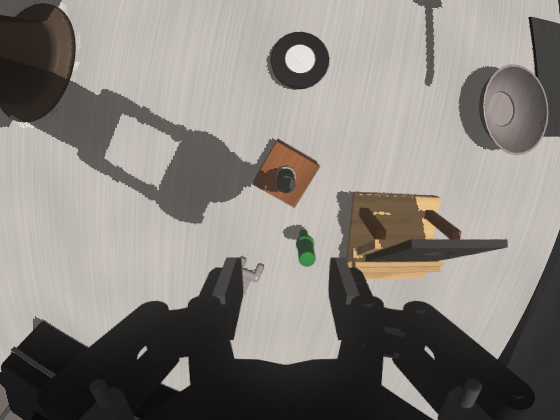

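View pics/sc5.png

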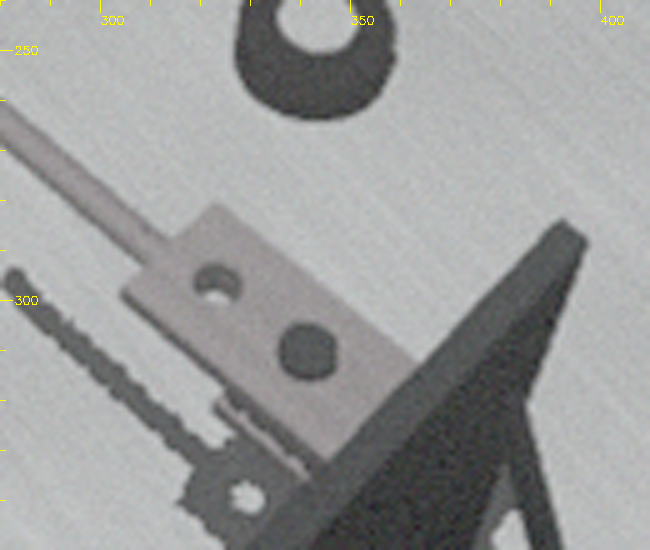

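```bash
python3 - <<'E'
from h import *
import json
p=json.load(open("w5.json"));p={k:np.array(v) for k,v in p.items()}
crop("wrist",(235,120,335,220),6,"pics/w5c.png","pics/w5.png")
print(onz("wrist",286,182,.096,p),proj("wrist",[[.4446,-.1142,.096],[.4446,-.1142,.052]],p))
E
```

```text
[ 0.445 -0.111  0.096] [[285.0393 184.7919]
 [285.0281 176.5987]]
```

View pics/w5c.png

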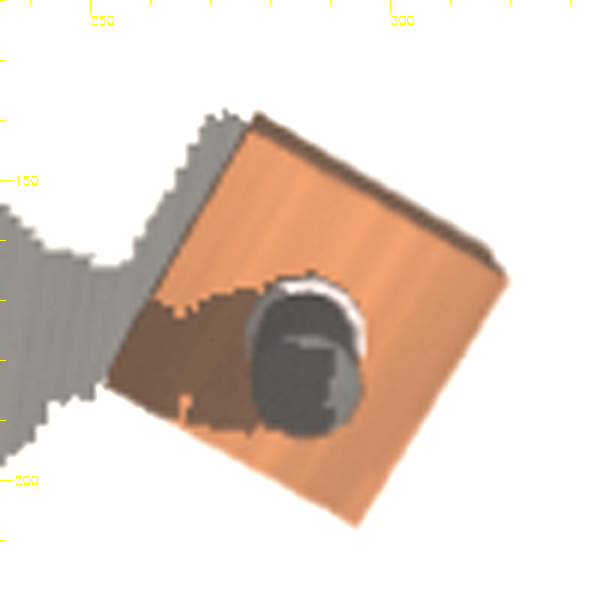

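```bash
python3 -m jog '[[[0,0.04,0.02,0.9,0],[0,0,0,0.95,0],[0,0,0,0.95,0],[0,0,0,0.95,0],[0,0,0,0.95,0],[0,0,0,0.95,0],[0,0,0,0.95,0],[0,0,0,0.95,0],[0,0,0,0.9,0],[0,0,0,0.7,0],[0,0,0,0,0],[-1,0,0,0,0],[-1,0,0,0,0],[-1,0,0,0,0],[-1,0,0,0,0],[-1,0,0,0,0]]]'
python3 - <<'E'
from h import *
s=manip.observe();print(s["time"],s["eef_pos"],s["wrist_force"],s["gripper_width"])
crop("side",(180,200,340,320),5,"pics/sd6.png")
E
```

```text
time: 8.72
eef_pos: [0.4455, -0.1133, 0.1322]
orientation: [[-0.19, 0.982, 0.002], [0.982, 0.19, -0.001], [-0.001, 0.002, -1.0]]
wrist_force: [0.5, -0.6, -1.0]
gripper_width: 0.0186
8.7167 [ 0.4455 -0.1133  0.1322] [ 0.4737 -0.5682 -1.0417] 0.018601170086576163
```

View pics/sd6.png

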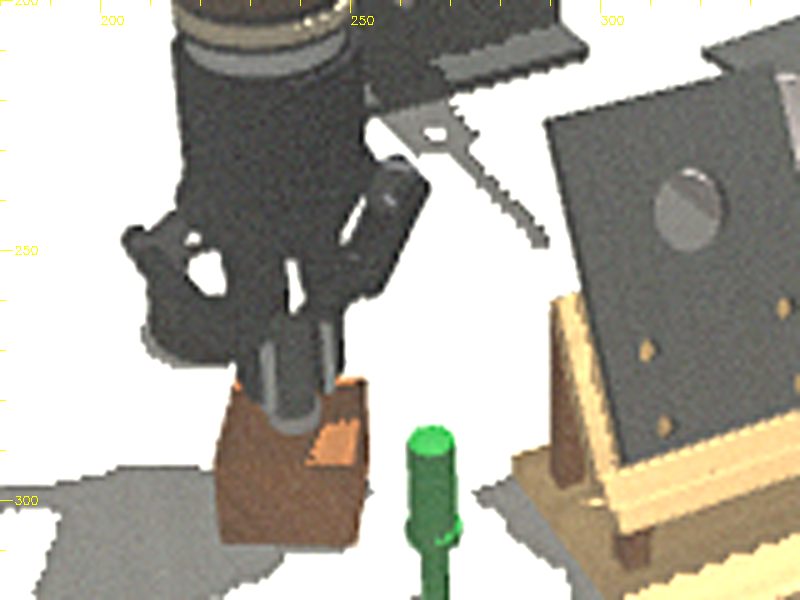

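```bash
python3 -m jog '[[[-1,0,0,-0.5,0],[-1,0,0,-0.96,0],[-1,0,0,-0.96,0],[-1,0,0,-0.96,0],[-1,0,0,-0.96,0],[-1,0,0,-0.96,0],[-1,0,0,-0.96,0],[-1,0,0,-0.96,0],[-1,0,0,-0.96,0],[-1,0,0,-0.96,0],[-1,0,0,-0.96,0],[-1,0,0,0,0]]]'
python3 -m jog '[[[-1,0.6,0.5,0,0],[-1,0.9,0.85,0,0],[-1,0.9,0.85,0,0],[-1,0.9,0.85,0,0],[-1,0.9,0.85,0,0],[-1,0.9,0.85,0,0],[-1,0.9,0.85,0,0],[-1,0.9,0.85,0,0],[-1,0.9,0.85,0,0],[-1,0.9,0.85,0,0],[-1,0.9,0.85,0,0],[-1,0.9,0.85,0,0],[-1,0.14,0.04,0,0],[-1,0,0,0,0],[-1,0,0,0,0],[-1,0,0,0,0]]]'
python3 - <<'E'
from h import *
s=manip.observe();print(s["time"],s["eef_pos"],s["orientation"][:,1],s["wrist_force"],s["gripper_width"],s["qpos"])
cv2.imwrite("pics/w7.png",cv2.cvtColor(capture("wrist"),cv2.COLOR_RGB2BGR))
crop("scene",(250,180,400,320),5,"pics/sc7.png")
crop("side",(220,60,340,180),5,"pics/sd7.png")
import json;json.dump({k:np.array(s[k]).tolist() for k in("eef_pos","orientation")},open("w7.json","w"))
E
```

```text
time: 9.77
eef_pos: [0.4468, -0.1139, 0.3896]
orientation: [[-0.19, 0.982, 0.011], [0.982, 0.19, -0.004], [-0.006, 0.01, -1.0]]
wrist_force: [1.1, 0.2, -0.0]
gripper_width: 0.0182
time: 11.1
eef_pos: [0.6363, 0.1939, 0.383]
orientation: [[-0.189, 0.982, -0.001], [0.982, 0.189, -0.001], [-0.001, -0.002, -1.0]]
wrist_force: [-0.3, -0.2, -1.1]
gripper_width: 0.0186
11.1 [0.6363 0.1939 0.383 ] [ 0.982   0.189  -0.0016] [-0.3318 -0.2485 -1.0599] 0.018601950547156226 [ 0.2306  0.3298  1.4452 -0.0006  1.3681  0.0405]
```

View pics/w7.png

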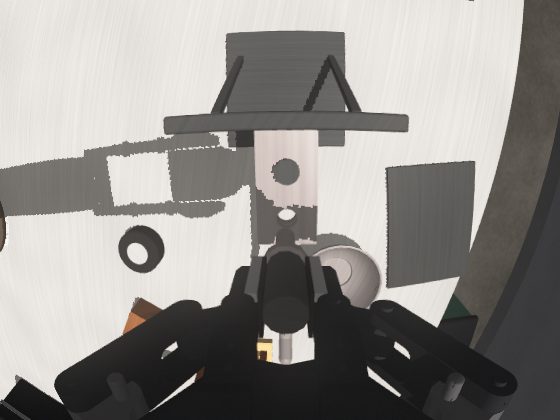

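View pics/sc7.png

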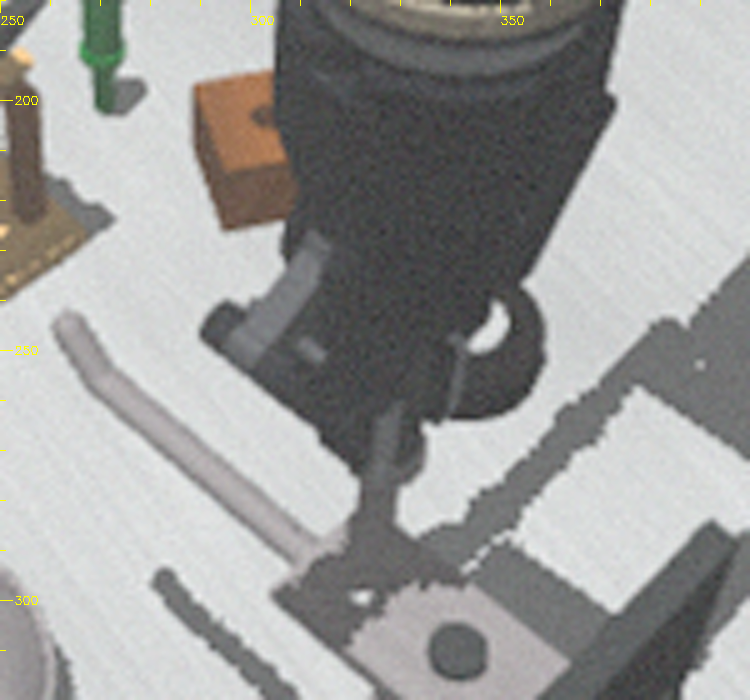

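View pics/sd7.png

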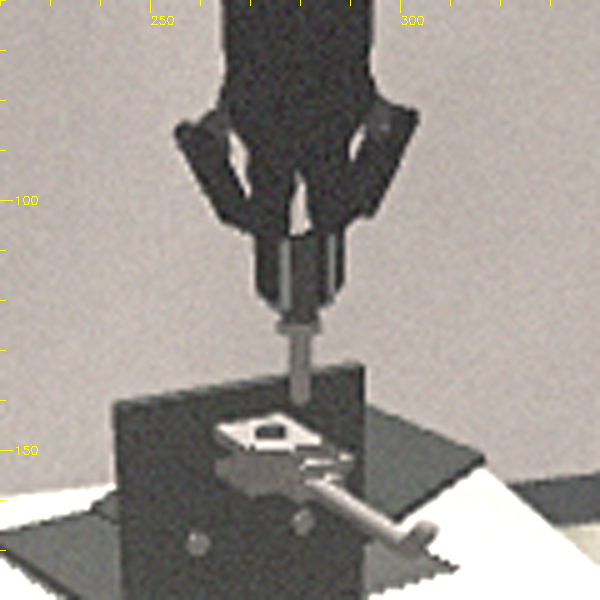

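```bash
python3 - <<'E'
from h import *
import json
p=json.load(open("w7.json"));p={k:np.array(v) for k,v in p.items()}
crop("wrist",(240,150,340,350),4,"pics/w7c.png","pics/w7.png")
e=p["eef_pos"]
f=e.copy();f[2]-=.126
print("foot exp",f,proj("wrist",[f],p),proj("side",[f]),proj("scene",[f]))
L=np.array([.6377,.1948,.229]);print(proj("wrist",[L],p),"lock now",onz("wrist",287,215,.229,p))
print(onz("side",280.2,140,.257))
E
```

```text
foot exp [0.6363 0.1939 0.257 ] [[284.6446 233.3332]] [[279.5993 140.0129]] [[324.8526 285.7345]]
[[286.9013 218.5379]] lock now [0.6373 0.1975 0.229 ]
[0.6379 0.1935 0.257 ]
```

View pics/w7c.png

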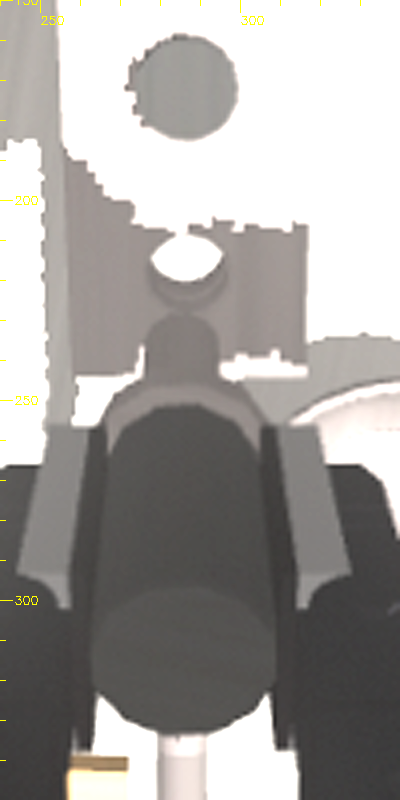

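```bash
python3 -m jog '[[[-1,0.04,0.07,0.4,0],[-1,0,0,0.4,0],[-1,0,0,0.2,0],[-1,0,0,0,0]]]'
python3 - <<'E'
from h import *
s=manip.observe();print(s["time"],s["eef_pos"],s["wrist_force"])
cv2.imwrite("pics/w8.png",cv2.cvtColor(capture("wrist"),cv2.COLOR_RGB2BGR))
crop("wrist",(240,150,340,350),4,"pics/w8c.png","pics/w8.png")
crop("side",(240,90,320,170),7,"pics/sd8.png")
e=s["eef_pos"];f=e.copy();f[2]-=.126
print(proj("wrist",[f,[.6379,.1952,.229]],s))
E
```

```text
time: 11.58
eef_pos: [0.6373, 0.1958, 0.3555]
orientation: [[-0.189, 0.982, -0.005], [0.982, 0.189, -0.001], [-0.0, -0.005, -1.0]]
wrist_force: [-0.8, 0.0, -1.8]
gripper_width: 0.0187
11.5833 [0.6373 0.1958 0.3555] [-0.7869  0.0208 -1.797 ]
[[285.3411 233.4108]
 [286.075  234.1158]]
```

View pics/w8c.png

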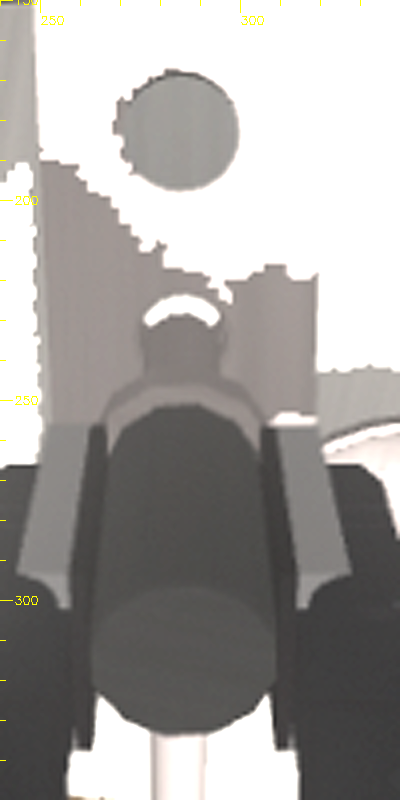

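View pics/sd8.png

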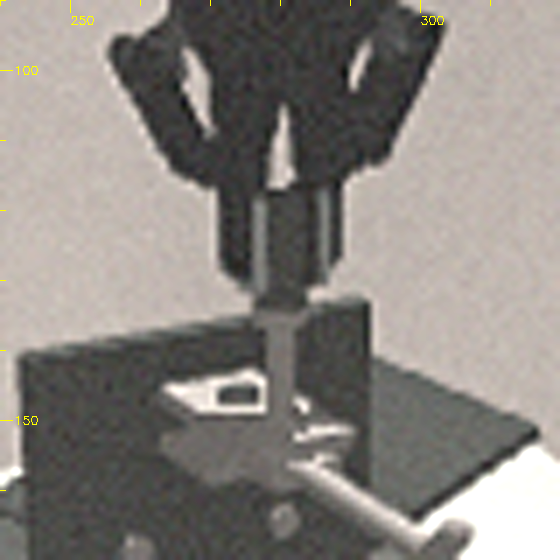

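```bash
python3 -m jog '[[[-1,0,0.02,0.2,0],[-1,0,0,0.2,0],[-1,0,0,0.2,0],[-1,0,0,0,0]]]'; python3 -m jog '[[[-1,0,0,0.2,0],[-1,0,0,0.2,0],[-1,0,0,0.2,0],[-1,0,0,0,0]]]'
```

```text
time: 12.02
eef_pos: [0.6384, 0.1961, 0.3424]
orientation: [[-0.19, 0.982, -0.002], [0.982, 0.19, -0.001], [-0.0, -0.002, -1.0]]
wrist_force: [-1.6, -1.2, 0.1]
gripper_width: 0.0187
time: 12.35
eef_pos: [0.6382, 0.196, 0.3266]
orientation: [[-0.19, 0.982, -0.003], [0.982, 0.19, -0.001], [-0.0, -0.003, -1.0]]
wrist_force: [-3.1, -2.8, -2.5]
gripper_width: 0.0186
```

```bash
python3 -m jog '[[[-1,-0.02,-0.02,0.2,0],[-1,0,0,0.2,0],[-1,0,0,0.1,0],[-1,0,0,0,0]]]'
```

```text
time: 12.68
eef_pos: [0.6381, 0.1957, 0.3151]
orientation: [[-0.19, 0.982, -0.002], [0.982, 0.19, -0.0], [-0.0, -0.002, -1.0]]
wrist_force: [-4.0, -1.4, -0.7]
gripper_width: 0.0189
```

```bash
python3 -m jog '[[[-1,0,0,0.08,0],[-1,0,0,0.05,0],[-1,0,0,0,0]]]'; python3 -m jog '[[[-0.3,0,0,0,0],[-0.1,0,0,0,0],[0,0,0,0,0],[0,0,0,-0.5,0],[0,0,0,-0.8,0],[0,0,0,-0.8,0],[0,0,0,0,0]]]'
python3 - <<'E'
from h import *
s=manip.observe();print(s["time"],s["eef_pos"],s["wrist_force"])
cv2.imwrite("pics/w9.png",cv2.cvtColor(capture("wrist"),cv2.COLOR_RGB2BGR))
crop("side",(220,90,340,180),6,"pics/sd9.png")
L=np.array([.6379,.1952,.229])
print(proj("side",[L,L+[0,0,.006],L+[0,0,.05]]),proj("wrist",[L+[0,0,.05]],s))
E
```

```text
time: 12.93
eef_pos: [0.6381, 0.1957, 0.315]
orientation: [[-0.19, 0.982, -0.001], [0.982, 0.19, -0.0], [-0.0, -0.001, -1.0]]
wrist_force: [-8.4, -3.1, 8.1]
gripper_width: 0.0186
time: 13.52
eef_pos: [0.6412, 0.1965, 0.3717]
orientation: [[-0.19, 0.982, 0.011], [0.982, 0.19, 0.003], [0.001, 0.011, -1.0]]
wrist_force: [0.6, 0.1, 0.8]
gripper_width: 0.0429
13.5167 [0.6412 0.1965 0.3717] [0.5736 0.0836 0.8493]
[[280.0912 149.5873]
 [280.0744 147.5132]
 [279.9489 131.96  ]] [[275.9981 256.5789]]
```

View pics/w9.png

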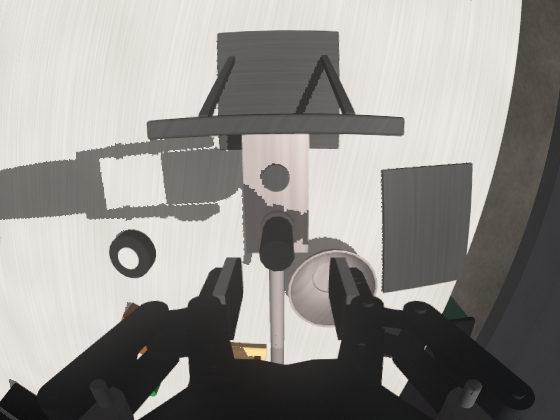

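View pics/sd9.png

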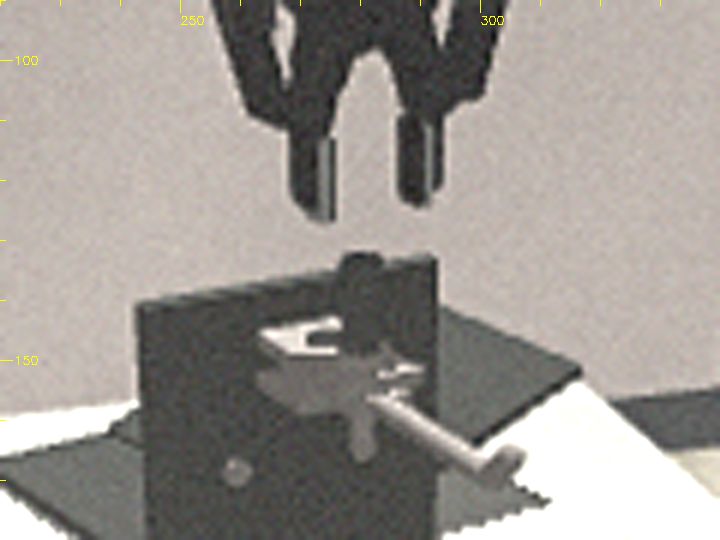

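```bash
python3 -m jog '[[[0.3,-0.94,-0.27,0,0],[0.3,-0.94,-0.27,0,0],[0.5,-0.94,-0.27,0,0],[0.5,-0.94,-0.27,0,0],[0.5,-0.94,-0.27,0,0],[0.5,-0.94,-0.27,0,0],[0.5,-0.94,-0.27,0,0],[0.5,-0.94,-0.27,0,0],[0.5,-0.94,-0.27,0,0],[0.5,-0.94,-0.27,0,0],[0.5,-0.94,-0.27,0,0],[0.5,-0.94,-0.27,0,0],[0.5,-0.94,-0.27,0,0],[0.5,0,0,0,1],[0.5,0,0,0,1],[0.5,0,0,0,1],[0.5,0,0,0,1],[0.5,0,0,0,1],[0.5,0,0,0,1],[0.5,0,0,0,1]]]'
python3 -m jog '[[[0.5,0,0,0.1,1],[0.5,0,0,0.1,1],[0.5,0,0,0.1,1],[0.5,0,0,0.1,1],[0.5,0,0,0.1,1],[0.5,0,0,0.1,1],[0.5,0,0,0.1,1],[0.5,0,0,0.1,1],[0.5,0,0,0.1,1],[0.5,0,0,0.1,1],[0.5,0,0,0.1,1],[0.5,0,0,0.1,1],[0.5,0,0,0,0.2],[0.5,0,0,0,0],[0.5,0,0,0,0]]]'
python3 - <<'E'
from h import *
s=manip.observe();print(s["time"],s["eef_pos"],s["orientation"][:,1],s["gripper_width"],s["qpos"])
cv2.imwrite("pics/w10.png",cv2.cvtColor(capture("wrist"),cv2.COLOR_RGB2BGR))
import json;json.dump({k:np.array(s[k]).tolist() for k in("eef_pos","orientation")},open("w10.json","w"))
E
```

```text
time: 15.28
eef_pos: [0.6098, -0.1207, 0.3634]
orientation: [[0.412, 0.911, -0.003], [0.911, -0.412, 0.001], [-0.0, -0.003, -1.0]]
wrist_force: [0.3, 0.1, -0.3]
gripper_width: 0.0638
time: 16.53
eef_pos: [0.6102, -0.1207, 0.3345]
orientation: [[0.996, 0.088, -0.001], [0.088, -0.996, 0.0], [-0.001, -0.0, -1.0]]
wrist_force: [-0.1, 0.3, 0.1]
gripper_width: 0.0639
16.5333 [ 0.6102 -0.1207  0.3345] [ 0.0878 -0.9961 -0.0005] 0.06385974474209158 [-0.2654  0.2772  1.6102  0.0001  1.2555  1.2175]
```

View pics/w10.png

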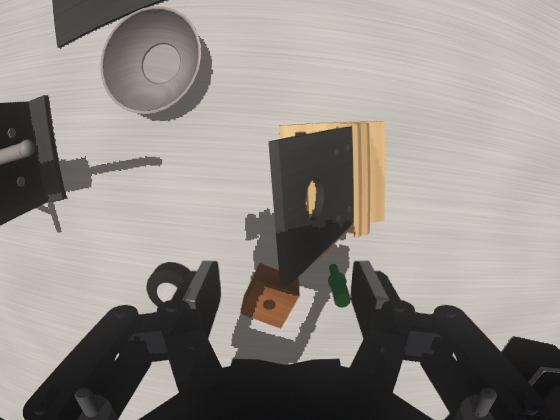

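```bash
python3 - <<'E'
from h import *
crop("wrist",(240,110,400,300),4,"pics/w10c.png","pics/w10.png")
E
```

```text
(no output)
```

View pics/w10c.png

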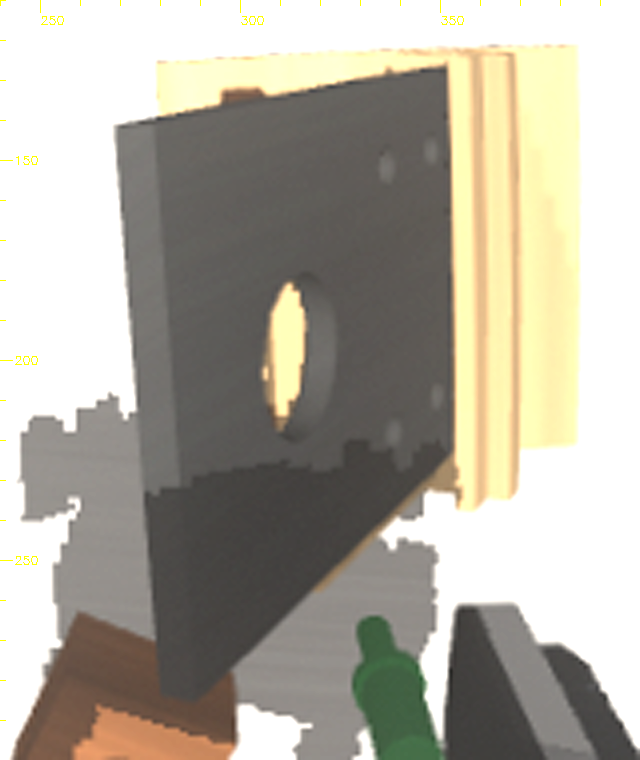

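```bash
python3 - <<'E'
from h import *
import json
p=json.load(open("w10.json"));p={k:np.array(v) for k,v in p.items()}
for dz in(-.004,0):
  b=[onz("wrist",*q,.1816+dz,p) for q in((269,141.5),(280,283.5))]
  f=[onz("wrist",*q,.1856+dz,p) for q in((279.5,140),(288.5,285))]
  eye=onz("wrist",314.5,199,.045+.107*.866+.002+dz,p)
  c=(sum(b)+sum(f))/4
  print(b,f,"len",np.linalg.norm(b[0]-b[1]),np.linalg.norm(f[0]-f[1]));print("c",c,"eye",eye,"ang",[np.degrees(np.arctan2(*(v[0]-v[1])[[1,0]])) for v in(b,f)])
print(proj("side",f),proj("scene",b))
E
```

```text
[array([ 0.6656, -0.1041,  0.1776]), array([ 0.5549, -0.1209,  0.1776])] [array([ 0.6676, -0.1113,  0.1816]), array([ 0.5564, -0.1275,  0.1816])] len 0.1119550811151456 0.11233267550668118
c [ 0.6111 -0.1159  0.1796] eye [ 0.6158 -0.145   0.1357] ang [np.float64(8.629568439673863), np.float64(8.302406920854922)]
[array([ 0.6659, -0.1042,  0.1816]), array([ 0.5572, -0.1207,  0.1816])] [array([ 0.6679, -0.1113,  0.1856]), array([ 0.5588, -0.1273,  0.1856])] len 0.10998480636583867 0.11032034088169028
c [ 0.6125 -0.1159  0.1836] eye [ 0.6169 -0.1446  0.1397] ang [np.float64(8.629568439673866), np.float64(8.302406920854917)]
[[334.9823 211.5175]
 [289.6798 222.6876]] [[217.8452 204.9851]
 [259.9693 178.8212]]
```

```bash
python3 -m jog '[[[0.5,0,0,0,-0.68],[0.5,0.12,0.3,0.5,0],[0.5,0,0,0.9,0],[0.5,0,0,0.9,0],[0.5,0,0,0.9,0],[0.5,0,0,0.6,0],[0.5,0,0,0.3,0],[0.5,0,0,0,0]]]'
python3 - <<'E'
from h import *
s=manip.observe();print(s["time"],s["eef_pos"],s["orientation"][:,1],s["wrist_force"])
crop("side",(260,150,380,290),5,"pics/sd11.png")
crop("scene",(180,120,300,260),5,"pics/sc11.png")
E
```

```text
time: 17.25
eef_pos: [0.613, -0.1278, 0.2296]
orientation: [[0.99, 0.144, -0.005], [0.144, -0.99, 0.001], [-0.005, -0.002, -1.0]]
wrist_force: [-0.1, -0.1, -1.1]
gripper_width: 0.0642
17.25 [ 0.613  -0.1278  0.2296] [ 0.1444 -0.9895 -0.002 ] [-0.1311 -0.1284 -1.1271]
```

View pics/sd11.png

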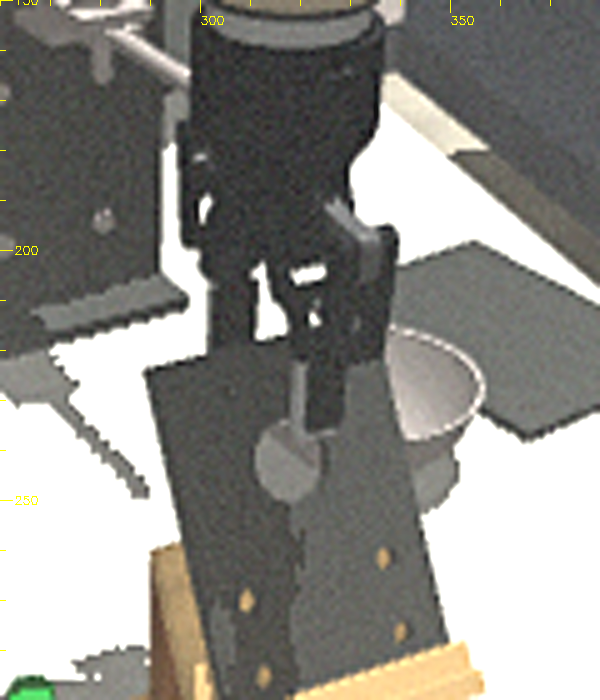

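View pics/sc11.png

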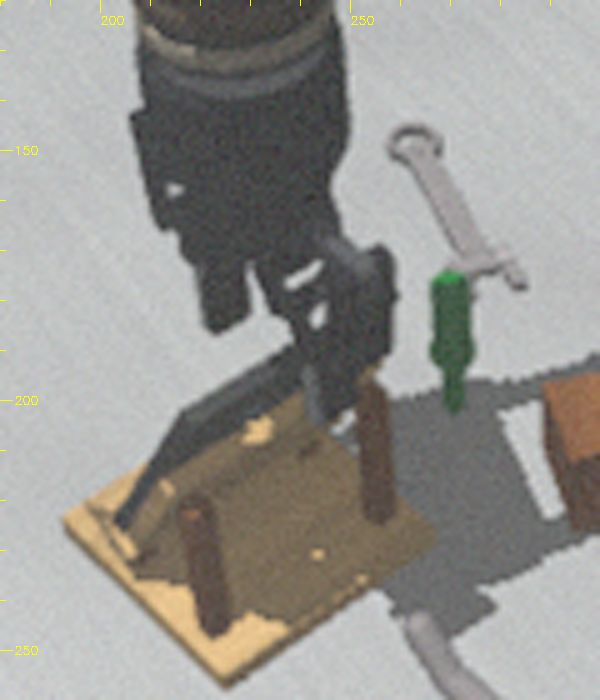

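```bash
python3 -m jog '[[[0.3,0,0,-0.1,0],[0.1,0,0,0,0],[-0.1,0,0,0,0],[-0.3,0,0,0,0],[-0.5,0,0,0,0],[-0.7,0,0,0,0],[-1,0,0,0,0],[-1,0,0,0,0],[-1,0,0,0,0]]]'
python3 - <<'E'
from h import *
s=manip.observe();print(s["time"],s["eef_pos"],s["orientation"][:,1],s["wrist_force"],s["gripper_width"])
crop("side",(260,150,380,290),5,"pics/sd12.png")
crop("scene",(180,120,300,260),5,"pics/sc12.png")
E
```

```text
time: 18.1
eef_pos: [0.6154, -0.1295, 0.2382]
orientation: [[0.989, 0.147, 0.003], [0.147, -0.989, -0.005], [0.002, 0.006, -1.0]]
wrist_force: [-1.9, -0.9, 8.4]
gripper_width: 0.0156
18.1 [ 0.6154 -0.1295  0.2382] [ 0.1466 -0.9892  0.0055] [-1.9142 -0.8801  8.3619] 0.015600042611703167
```

View pics/sd12.png

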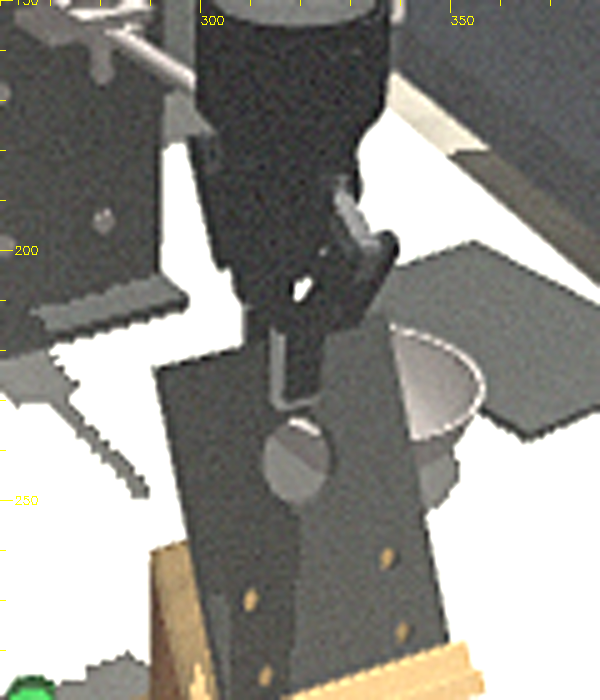

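View pics/sc12.png

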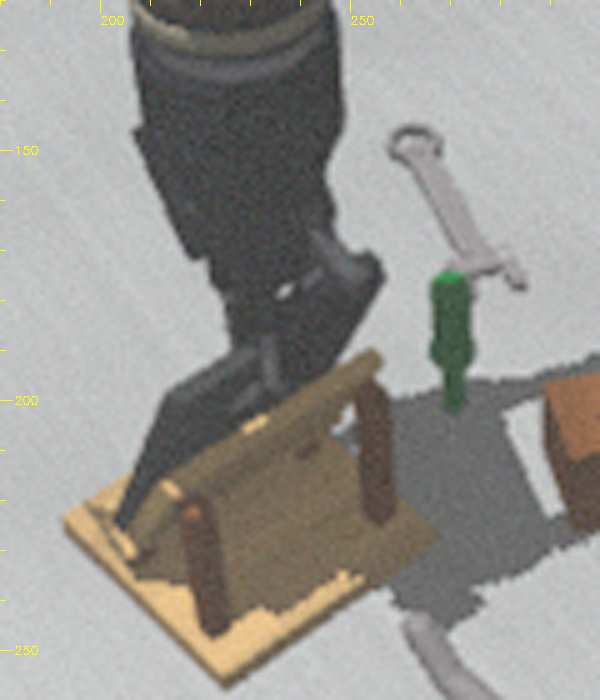

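```bash
python3 -m jog '[[[-1,0,-0.15,-0.4,0],[-1,0,-0.15,-0.4,0],[-1,0,-0.15,-0.4,0],[-1,0,-0.1,-0.4,0],[-1,0,-0.1,-0.4,0],[-1,0,0,-0.5,0],[-1,0,0,-0.5,0],[-1,0,0,-0.5,0],[-1,0,0,-0.5,0],[-1,0,0,0,0]]]'
python3 - <<'E'
from h import *
s=manip.observe();print(s["time"],s["eef_pos"],s["orientation"][:,1],s["wrist_force"],s["gripper_width"])
crop("side",(240,100,380,260),4,"pics/sd13.png")
crop("scene",(180,100,300,240),5,"pics/sc13.png")
E
```

```text
time: 19.03
eef_pos: [0.6127, -0.1121, 0.3371]
orientation: [[0.989, 0.145, 0.003], [0.145, -0.989, -0.0], [0.003, 0.001, -1.0]]
wrist_force: [-0.5, -0.7, -3.6]
gripper_width: 0.0064
19.0333 [ 0.6127 -0.1121  0.3371] [ 0.1446 -0.9895  0.0009] [-0.4739 -0.7014 -3.63  ] 0.006441674622739344
```

View pics/sd13.png

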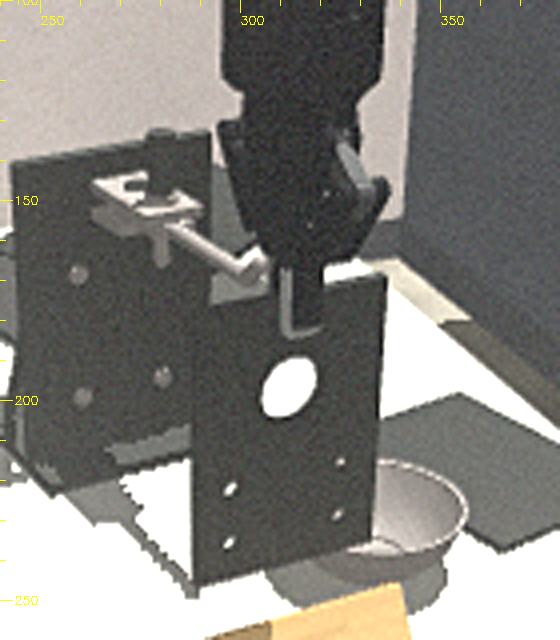

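View pics/sc13.png

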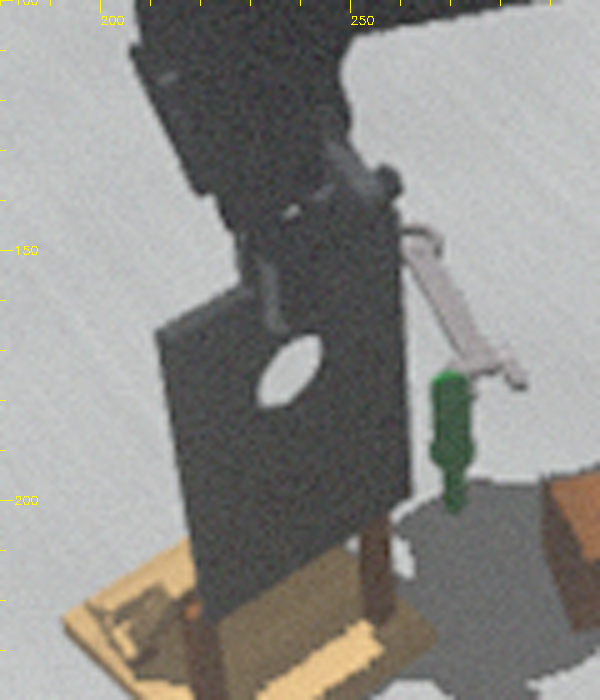

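```bash
python3 - <<'E'
from h import *
s=manip.observe();e=s["eef_pos"]
x,r=tri(("side",312.5,196.6),("scene",237.9,174.3));print("eye",x,r,x-e, (x-e)@s["orientation"])
# plate corners side
c=lambda u,v:(240+u/4,100+v/4); d=lambda u,v:(180+u/5,100+v/5)
P={}
for n,a,b in(("bl",(197,585),(412,497)),("br",(372,543),(200,617)),("tl",(193,305),(398,205)),("tr",(386,273),(158,332))):
    P[n],r=tri(("side",*c(*a)),("scene",*d(*b)));print(n,P[n],r)
R=s["orientation"]
print("centre",sum(P.values())/4, "up",(P["tl"]+P["tr"]-P["bl"]-P["br"])/2)
H=np.array([.6307,.229]);u=np.array([np.cos(np.radians(-79)),np.sin(np.radians(-79))])
for rr in(.125,.176,.2): print(rr,H+rr*u)
E
```

```text
eye [ 0.6125 -0.1121  0.2306] [np.float64(0.0011463802882316577), np.float64(0.0011463802882315589)] [ 0.0008 -0.0004 -0.104 ] [0.0008 0.0006 0.104 ]
bl [ 0.5588 -0.1172  0.1215] [np.float64(0.0025222829578984566), np.float64(0.0025222829578983577)]
br [ 0.6676 -0.108   0.1218] [np.float64(0.000986396914082054), np.float64(0.0009863969140819818)]
tl [ 0.5576 -0.1161  0.2856] [np.float64(0.0013694966290186388), np.float64(0.0013694966290185113)]
tr [ 0.6664 -0.1052  0.2843] [np.float64(0.0012055426037672248), np.float64(0.0012055426037669331)]
centre [ 0.6126 -0.1116  0.2033] up [-0.0012  0.002   0.1633]
0.125 [0.6546 0.1063]
0.176 [0.6643 0.0562]
0.2 [0.6689 0.0327]
```

```bash
python3 -m jog '[[[-1,0,0,0,-0.26],[-1,0,0,0,-0.26],[-1,0.3,-0.4,0,0],[-1,0.5,-0.7,0,0],[-1,0.5,-0.7,0,0],[-1,0.5,-0.7,0.1,0],[-1,0.5,-0.7,0.1,0],[-1,0.5,-0.7,0.1,0],[-1,0.34,-0.54,0.04,0],[-1,0.2,-0.2,0,0],[-1,0,0,0,0],[-1,0,0,0,0],[-1,0,0,0,0]]]'
python3 - <<'E'
from h import *
s=manip.observe();e=s["eef_pos"];print(s["time"],e,s["orientation"][:,1],s["wrist_force"],s["gripper_width"])
H=np.array([.6307,.229]);a=np.radians(-79);u=np.array([np.cos(a),np.sin(a)]);n=np.array([-u[1],u[0]])
print("r,lat",(e[:2]-H)@u,(e[:2]-H)@n)
crop("side",(260,110,380,260),4,"pics/sd14.png")
crop("scene",(200,180,340,320),5,"pics/sc14.png")
cv2.imwrite("pics/w14.png",cv2.cvtColor(capture("wrist"),cv2.COLOR_RGB2BGR))
E
```

```text
time: 20.22
eef_pos: [0.6718, 0.0171, 0.3268]
orientation: [[0.982, 0.189, -0.001], [0.189, -0.982, -0.001], [-0.001, 0.001, -1.0]]
wrist_force: [-0.7, -0.2, -4.6]
gripper_width: 0.0069
20.2167 [0.6718 0.0171 0.3268] [ 0.1892 -0.9819  0.0008] [-0.7083 -0.193  -4.6127] 0.006892713577942013
r,lat 0.21587031526108252 -4.2000513365906715e-05
```

View pics/sd14.png

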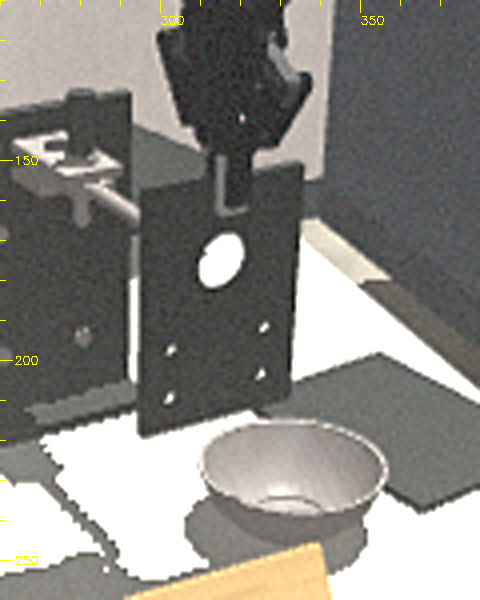

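View pics/sc14.png

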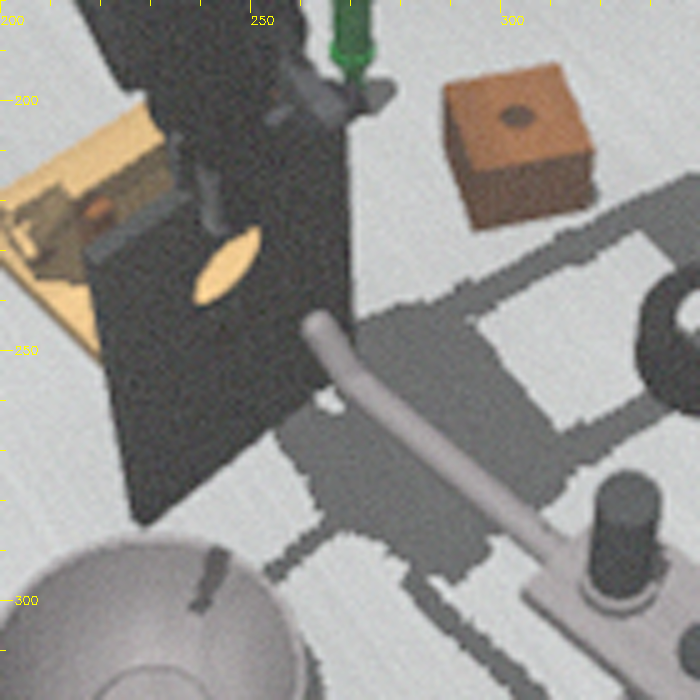

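View pics/w14.png

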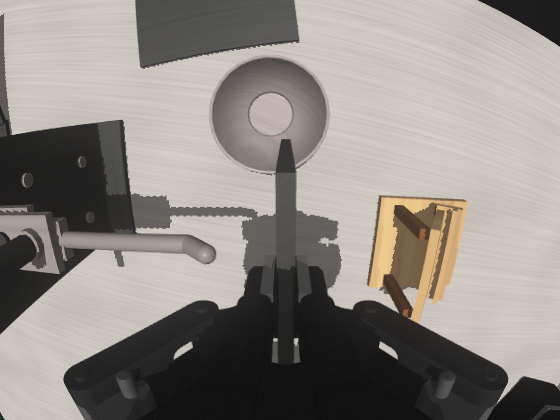

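```bash
python3 - <<'E'
from h import *
s=manip.observe();e=s["eef_pos"]
H=np.array([.6307,.229]);a=np.radians(-79);u=np.array([np.cos(a),np.sin(a)])
P=lambda r,z:np.r_[H+r*u,z]
pts=[P(.155,.215),P(.172,.229),P(.07,.215)]
print("hook pred wrist",proj("wrist",pts,s),"scene",proj("scene",pts))
x,r=tri(("side",314.7,175.2),("scene",245.3,213.5));print("eye",x,r,x-e)
t=tri(("scene",262.7,244),("wrist",207,253,s));print("tip",t, (t[0][:2]-H)@u,(t[0][:2]-H)@np.array([-u[1],u[0]]))
t=tri(("scene",273,256),("wrist",188,243.5,s));print("bend",t, (t[0][:2]-H)@u,(t[0][:2]-H)@np.array([-u[1],u[0]]))
E
```

```text
hook pred wrist [[188.2982 241.8177]
 [209.6009 251.4963]
 [ 78.7571 238.8194]] scene [[269.2216 255.9458]
 [262.0568 245.2391]
 [306.0804 286.9032]]
eye [ 0.6549 -0.0139  0.2339] [np.float64(0.0024295046170782967), np.float64(0.0024295046170784923)] [-0.0169 -0.0308 -0.0932]
tip (array([0.6631, 0.061 , 0.2323]), [np.float64(0.0006624761479706843), np.float64(0.0006624761479709173)]) 0.1711233559078343 -0.0002130672408644601
bend (array([0.6549, 0.0781, 0.2101]), [np.float64(0.0016244520773603566), np.float64(0.0016244520773603568)]) 0.15270983446044453 -0.005012469165119497
```

```bash
python3 - <<'E'
from h import *
s=manip.observe();e=s["eef_pos"]
x,r=tri(("side",315.2,175.0),("scene",245.3,233.4));print("eye",x,r,x-e)
E
```

```text
eye [0.671  0.016  0.2201] [np.float64(0.0001704689016813083), np.float64(0.00017046890168130062)] [-0.0008 -0.0009 -0.107 ]
```

```bash
python3 -m jog '[[[-1,0.02,-0.28,-0.06,0],[-1,0,-0.28,0,0],[-1,0,-0.28,0,0],[-1,0,-0.28,0,0],[-1,0,-0.28,0,0],[-1,0,-0.2,0,0],[-1,0,0,0,0]]]'
python3 - <<'E'
from h import *
s=manip.observe();e=s["eef_pos"];print(s["time"],e,s["wrist_force"])
crop("side",(270,110,370,230),6,"pics/sd15.png")
crop("scene",(220,200,320,310),6,"pics/sc15.png")
E
```

```text
time: 20.95
eef_pos: [0.6646, 0.0591, 0.3284]
orientation: [[0.982, 0.191, -0.0], [0.191, -0.982, 0.001], [-0.0, -0.001, -1.0]]
wrist_force: [-0.3, -1.6, -4.1]
gripper_width: 0.0064
20.95 [0.6646 0.0591 0.3284] [-0.2744 -1.5728 -4.1275]
```

View pics/sd15.png

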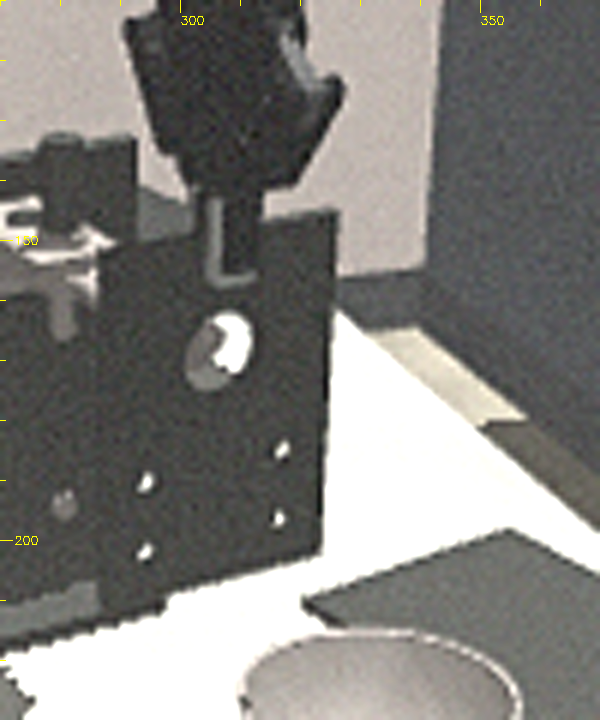

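View pics/sc15.png

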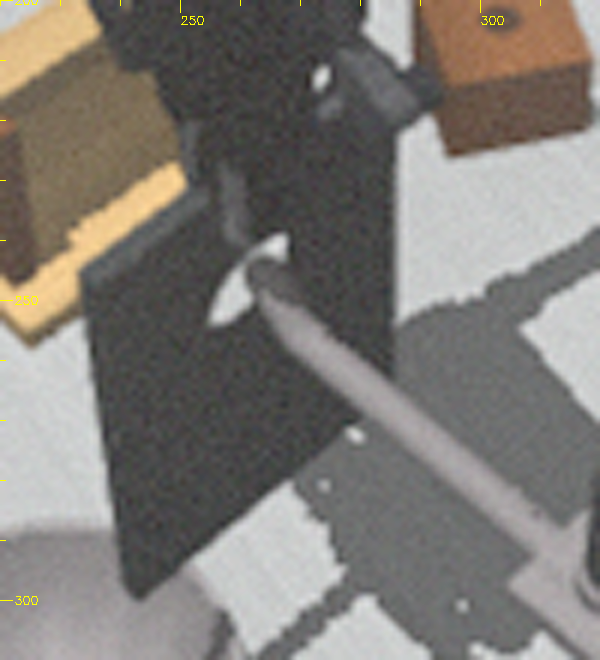

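```bash
python3 -m jog '[[[-1,0,-0.2,0,0],[-1,0,-0.2,0,0],[-1,0,-0.2,0,0],[-1,0,0,0,0]]]'; python3 -m jog '[[[-1,0,-0.2,0,0],[-1,0,-0.2,0,0],[-1,0,-0.2,0,0],[-1,0,0,0,0]]]'
python3 - <<'E'
from h import *
s=manip.observe();e=s["eef_pos"];print(s["time"],e,s["wrist_force"])
crop("side",(270,110,370,230),6,"pics/sd16.png")
crop("scene",(220,200,320,310),6,"pics/sc16.png")
E
```

```text
time: 21.38
eef_pos: [0.6619, 0.0733, 0.3283]
orientation: [[0.982, 0.19, -0.0], [0.19, -0.982, 0.001], [-0.0, -0.001, -1.0]]
wrist_force: [0.9, 0.9, -4.4]
gripper_width: 0.0063
time: 21.72
eef_pos: [0.659, 0.0881, 0.3284]
orientation: [[0.982, 0.191, -0.0], [0.191, -0.982, 0.001], [-0.0, -0.001, -1.0]]
wrist_force: [-0.3, -0.2, -5.1]
gripper_width: 0.0063
21.7167 [0.659  0.0881 0.3284] [-0.314  -0.1691 -5.0642]
```

View pics/sd16.png

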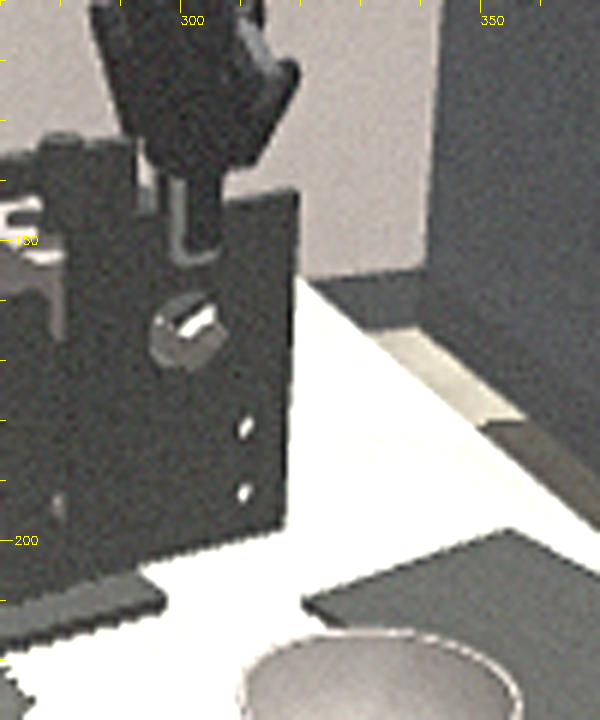

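View pics/sc16.png

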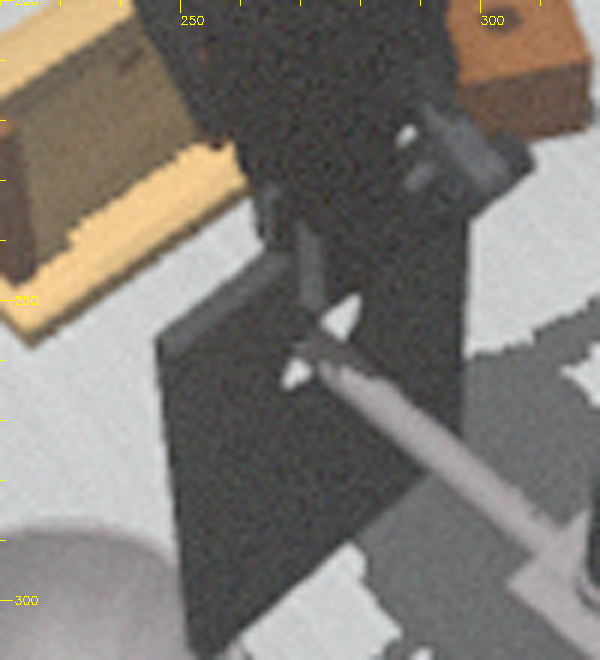

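```bash
python3 -m jog '[[[-1,0,-0.25,0,0],[-1,0,-0.25,0,0],[-1,0,-0.25,0,0],[-1,0,0,0.2,0],[-1,0,0,0.2,0],[-1,0,0,0.15,0],[-1,0,0,0,0],[-1,0,0,0,0]]]'; python3 -m jog '[[[-1,0,0,0.08,0],[-1,0,0,0.06,0],[-1,0,0,0,0],[-1,0,0,0,0]]]'
```

```text
time: 22.48
eef_pos: [0.6554, 0.105, 0.3136]
orientation: [[0.982, 0.189, -0.002], [0.189, -0.982, -0.0], [-0.002, -0.0, -1.0]]
wrist_force: [-0.2, 0.3, -3.7]
gripper_width: 0.0064
time: 22.82
eef_pos: [0.6558, 0.1051, 0.3111]
orientation: [[0.982, 0.19, -0.0], [0.19, -0.982, 0.0], [-0.0, -0.0, -1.0]]
wrist_force: [-0.6, -0.1, -4.4]
gripper_width: 0.0066
```

```bash
python3 -m jog '[[[-1,0,0,0.06,0],[-1,0,0,0.06,0],[-1,0,0,0,0],[-1,0,0,0,0]]]'; python3 -m jog '[[[-1,0,0,0.05,0],[-1,0,0,0.03,0],[-1,0,0,0,0],[-1,0,0,0,0]]]'
```

```text
time: 23.15
eef_pos: [0.6558, 0.1052, 0.3081]
orientation: [[0.982, 0.19, 0.0], [0.19, -0.982, -0.0], [0.0, 0.0, -1.0]]
wrist_force: [0.6, -0.0, -5.5]
gripper_width: 0.0066
time: 23.48
eef_pos: [0.6562, 0.1053, 0.3077]
orientation: [[0.982, 0.19, 0.002], [0.19, -0.982, 0.0], [0.002, 0.0, -1.0]]
wrist_force: [-1.0, -0.6, 4.0]
gripper_width: 0.0067
```

```bash
python3 -m jog '[[[-0.85,0,0,0,0],[-0.75,0,0,0,0],[-0.6,0,0,0,0],[-0.5,0,0,0,0],[-0.4,0,0,0,0],[-0.4,0,0,0,0]]]'
python3 - <<'E'
from h import *
s=manip.observe();e=s["eef_pos"];print(s["time"],e,s["wrist_force"],s["gripper_width"])
cv2.imwrite("pics/w17.png",cv2.cvtColor(capture("wrist"),cv2.COLOR_RGB2BGR))
crop("side",(250,110,370,230),5,"pics/sd17.png")
crop("scene",(220,200,340,310),6,"pics/sc17.png")
E
```

```text
time: 23.98
eef_pos: [0.6557, 0.1052, 0.3056]
orientation: [[0.982, 0.19, -0.0], [0.19, -0.982, -0.0], [-0.0, -0.0, -1.0]]
wrist_force: [0.3, 0.2, -0.2]
gripper_width: 0.0258
23.9833 [0.6557 0.1052 0.3056] [ 0.3241  0.1991 -0.2456] 0.025764137681770227
```

View pics/sd17.png

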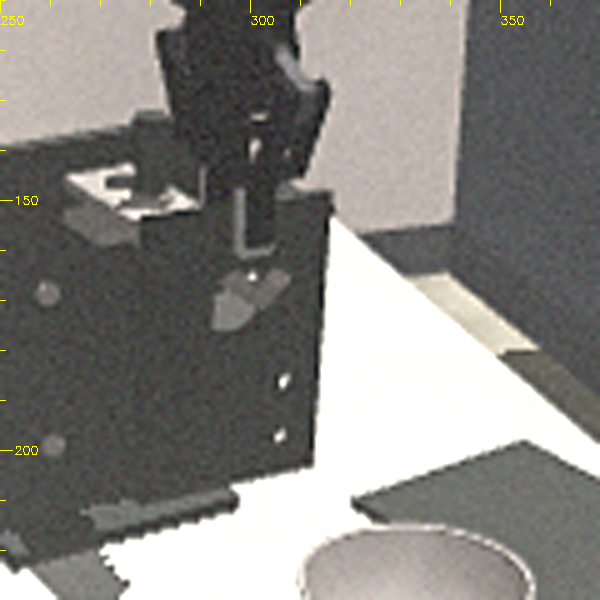

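View pics/sc17.png

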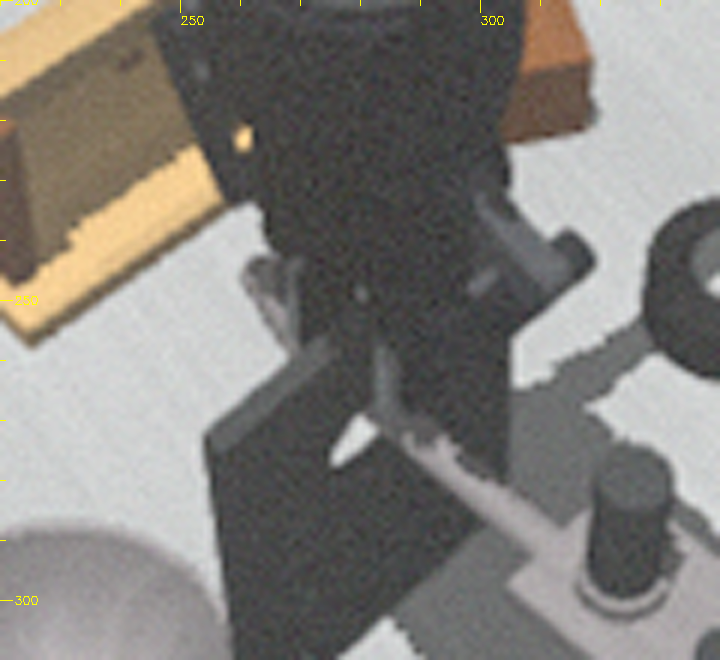

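View pics/w17.png

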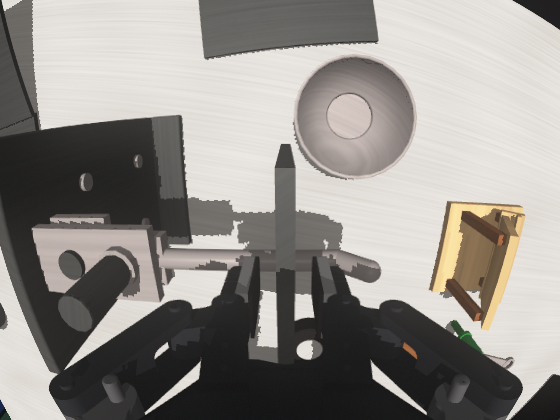

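```bash
python3 -m jog '[[[-0.3,0,0,0,0],[-0.2,0,0,0,0],[-0.2,0,0,0,0],[-0.2,0,0,-0.3,0],[-0.2,0,0,-0.5,0],[-0.2,0,0,-0.8,0],[-0.2,0,0,-0.8,0],[-0.2,0,0,-0.8,0],[-0.2,0,0,-0.8,0],[-0.2,0,0,-0.8,0],[-0.2,0,0,0,0],[-0.2,0,0,0,0],[-0.2,0,0,0,0],[-0.2,0,0,0,0],[-0.2,0,0,0,0],[-0.2,0,0,0,0],[-0.2,0,0,0,0],[-0.2,0,0,0,0],[-0.2,0,0,0,0],[-0.2,0,0,0,0]]]'
python3 - <<'E'
from h import *
s=manip.observe();e=s["eef_pos"];print(s["time"],e,s["wrist_force"],s["gripper_width"])
cv2.imwrite("pics/w18.png",cv2.cvtColor(capture("wrist"),cv2.COLOR_RGB2BGR))
crop("side",(240,90,370,220),5,"pics/sd18.png")
crop("scene",(220,180,370,330),5,"pics/sc18.png")
H=np.array([.6307,.229]);a=np.radians(-79);u=np.array([np.cos(a),np.sin(a)])
L=np.r_[H+.035*u,.229];print("pin top pred",proj("wrist",[L+[0,0,.05]],s),"side",proj("side",[L+[0,0,.05]]),"scene",proj("scene",[L+[0,0,.05]]),"eye pred",proj("side",[np.r_[H+.126*u,.203]]),proj("scene",[np.r_[H+.126*u,.203]]))
print("plate top mid pred",proj("wrist",[np.r_[H+.126*u,.256]],s))
E
```

```text
time: 25.8
eef_pos: [0.6558, 0.1052, 0.426]
orientation: [[0.982, 0.19, -0.0], [0.19, -0.982, 0.0], [-0.0, -0.0, -1.0]]
wrist_force: [-0.5, -0.6, -0.0]
gripper_width: 0.0341
25.8 [0.6558 0.1052 0.426 ] [-0.4783 -0.6498 -0.0381] 0.03411893954034964
pin top pred [[163.3205 224.2227]] side [[279.8256 132.0348]] scene [[325.7302 278.3584]] eye pred [[296.4245 169.1851]] [[281.3279 270.1482]]
plate top mid pred [[285.357  214.6102]]
```

View pics/w18.png

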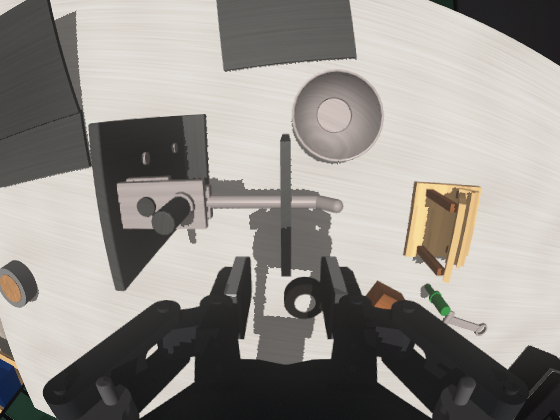

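View pics/sd18.png

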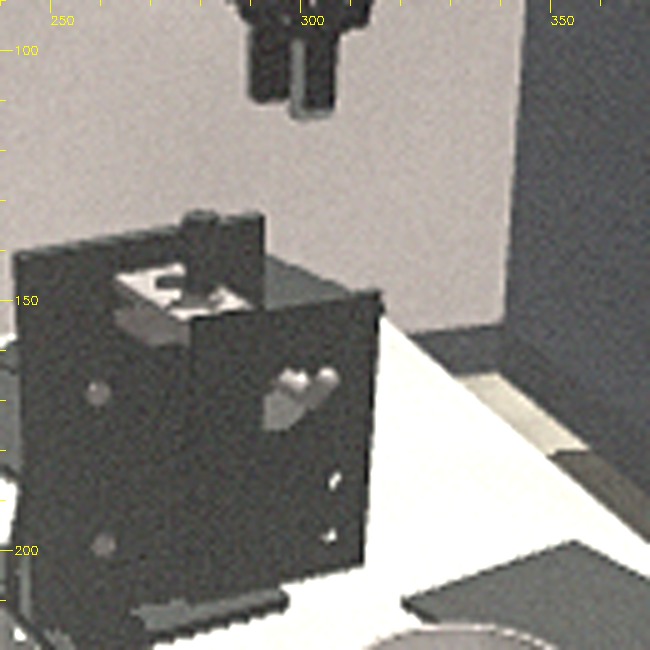

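View pics/sc18.png

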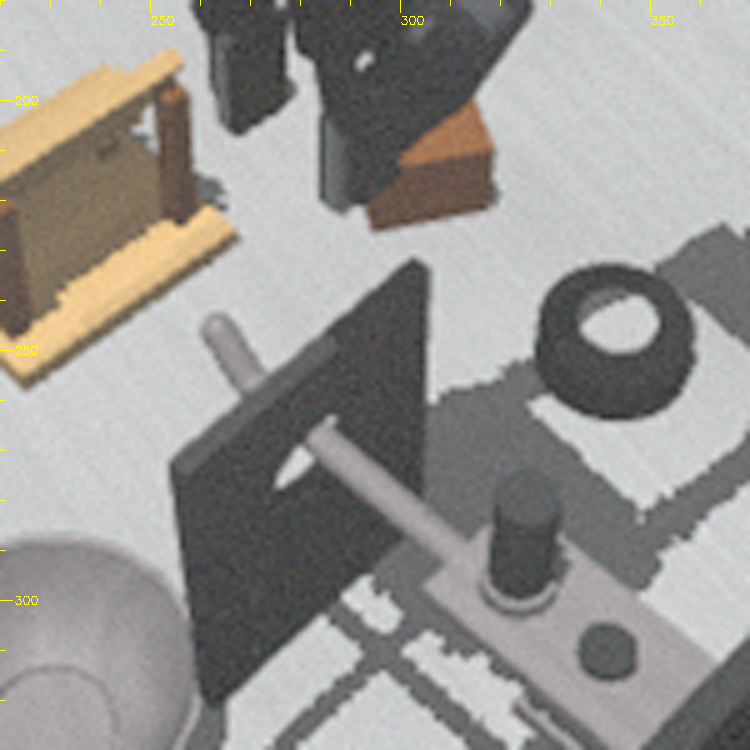

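```bash
python3 -m jog '[[[-0.2,0,0,-0.5,0],[-0.2,0,0,-0.5,0],[-0.2,0,0,0,0],[-0.2,0,0,0,0],[-0.2,0,0,0,0],[-0.2,0,0,0,0]]]' | head -2
python3 - <<'E'
from h import *
B=(180,230,360,340)
a=[]
for i in range(4):
    a.append(cv2.cvtColor(capture("side"),cv2.COLOR_RGB2GRAY)[140:220,240:330].astype(float))
print([np.abs(a[i]-a[0]).mean() for i in(1,2,3)])
b=cv2.cvtColor(cv2.imread("pics/side0.png"),cv2.COLOR_BGR2GRAY)
s=manip.observe();print(s["time"],s["wrist_force"],np.abs(s["qvel"]).max())
manip.job_done()
E
```

```text
time: 26.45
eef_pos: [0.6556, 0.1052, 0.4509]
[np.float64(3.5297222222222224), np.float64(3.4668055555555557), np.float64(3.4468055555555557)]
26.65 [0.4901 0.5951 0.5481] 0.003021522006476173
the job is handed in; nothing more can be done
```

The job is done and handed in at about 26.7 s of the 69 s allowed. The hook is square out, the pin is home, and the plate hangs released on the hook.

- **Hook:** I swung it square out. The camera showed its hole lined up with the bracket hole to within about 0.3 mm. Later the hook's tip measured within 1 mm of the square-out line.
- **Pin:** I took the dark pin from the block, not the green look-alike, and pushed it through both holes. It bottomed out at the expected height with about 8 N of resistance. The last pictures show its collar on the bracket and its top where a home pin should be.
- **Plate:** I lifted it from the rack and it turned upright in the fingers. I threaded its large hole over the hook tip without contact. It rests about 126 mm from the hinge, about 20 mm beyond the `hook_rod` point. The wrist force showed the hook taking its weight before I let go.
- **Bystanders:** the wheel, bowl, spanner and green pin show no visible shift in the last pictures. I judged this by eye and did not measure it.

At hand-in the gripper was well above everything and the wrist force was under 1 N. Four pictures taken over about 0.2 s differed only by a constant amount that looks like camera noise, so the plate appears still. One measurement disagreed: a position for the plate's hole came out wrong from a mistyped pixel. Redone, it agreed with the expected place to about 1 mm sideways and 2–3 mm in height.

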